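# Load the instrument cassette in reverse order

### The job

Move the four dental instruments from the black rests on the white drip tray into the empty cassette with the blue rails, in reverse order: the one that starts leftmost goes into the rightmost slot, the second from the left into the second slot from the right, and so on (left and right as seen by the robot). Lay each one centred across both rails, bedded down in its own slot, and do not let any instrument drop onto the worktop or a tray floor.

Things in the scene. Friction and masses are not known exactly. Their poses are not given: they have to be found in the camera images.
- mirror: Loose steel mouth mirror: round handle 10 mm thick, from 75 mm behind its origin to 68 mm ahead; thin neck and 22 mm mirror disc in front; 180 mm long, 35 g. Origin on the handle's axis near its balance point, the place to grip; x along the handle, to the front end (at the start away from the robot). Lies level; may roll about x.
- scaler: Loose steel double-ended scaler: round handle 12 mm thick, 68 mm to either side of its origin; a thin bent hook at both ends; 196 mm long, 35 g. Origin on the handle's axis near its balance point, the place to grip; x along the handle, to the front end (at the start away from the robot). Lies level; may roll about x.
- elevator: Loose steel elevator: round handle 16 mm thick, from 75 mm behind its origin to 68 mm ahead; 23 mm ball at the rear, small flat blade in front; 194 mm long, 70 g. Origin on the handle's axis near its balance point, the place to grip; x along the handle, to the front end (at the start away from the robot). Lies level; may roll about x.
- syringe: Loose steel cartridge syringe: barrel 14 mm thick, from 74 mm behind its origin to 68 mm ahead; 42 mm crossbar and 25 mm thumb ring at the rear, thin nozzle in front; 194 mm long, 80 g. Origin on the handle's axis near its balance point, the place to grip; x along the handle, to the front end (at the start away from the robot). Lies level; may roll about x.
- rest_mirror: Fixed black rubber rest on which the mirror starts; four alike in a row 55 mm apart, in any order. Foot plate 130 x 44 x 5 mm; two V-notched supports 48 mm wide at x = -45, +45 mm (10 mm thick), notch bottom 34 mm, tops 43 mm above the origin; open between them. Origin: underside centre; x along the instrument, y left along the row. It stays put.
- rest_scaler: Fixed black rubber rest on which the scaler starts; four alike in a row 55 mm apart, in any order. Foot plate 130 x 44 x 5 mm; two V-notched supports 48 mm wide at x = -45, +45 mm (10 mm thick), notch bottom 34 mm, tops 43 mm above the origin; open between them. Origin: underside centre; x along the instrument, y left along the row. It stays put.
- rest_elevator: Fixed black rubber rest on which the elevator starts; four alike in a row 55 mm apart, in any order. Foot plate 130 x 44 x 5 mm; two V-notched supports 48 mm wide at x = -45, +45 mm (10 mm thick), notch bottom 34 mm, tops 43 mm above the origin; open between them. Origin: underside centre; x along the instrument, y left along the row. It stays put.
- rest_syringe: Fixed black rubber rest on which the syringe starts; four alike in a row 55 mm apart, in any order. Foot plate 130 x 44 x 5 mm; two V-notched supports 48 mm wide at x = -45, +45 mm (10 mm thick), notch bottom 34 mm, tops 43 mm above the origin; open between them. Origin: underside centre; x along the instrument, y left along the row. It stays put.
- drip_tray: Fixed white drip tray under the rests, 210 (x) by 236 (y) mm, rim 12 mm high, floor 6 mm. Origin: underside centre; x away from the robot, y left along the row of rests, which stand at about y = -82.5, -27.5, 27.5, 82.5 mm.
- cassette: Fixed open steel cassette 210 (x) by 236 (y) mm, rim 14 mm. Origin: underside centre; x away from the robot, y left. Two blue rails along y at x = -45, +45 mm (10 mm thick), open between them, with four V-notches (slots) at y = -82.5, -27.5, 27.5, 82.5 mm: flat bottoms 11 mm wide, 40 mm above the origin; ridges rise to 62 mm, the outermost to 52. A seated handle's axis is 40 mm plus its radius up.

How it is judged (in metres and radians):
At the end, for the whole second after the job is handed in: Each instrument lies at rest in the cassette slot mirroring its rest's place in the row: origin within 10 mm of the slot's middle (cassette y), within 20 mm of midway between the rails (x), 36 to 56 mm above the cassette's underside, along the cassette's x within 0.15 rad, either end forward (((y of rest_mirror in the frame of drip_tray between -0.0975 and -0.0675 m and y of mirror in the frame of cassette between 0.0725 and 0.0925 m) or (y of rest_mirror in the frame of drip_tray between -0.0425 and -0.0125 m and y of mirror in the frame of cassette between 0.0175 and 0.0375 m) or (y of rest_mirror in the frame of drip_tray between 0.0125 and 0.0425 m and y of mirror in the frame of cassette between -0.0375 and -0.0175 m) or (y of rest_mirror in the frame of drip_tray between 0.0675 and 0.0975 m and y of mirror in the frame of cassette between -0.0925 and -0.0725 m)) and x of mirror in the frame of cassette between -0.02 and 0.02 m and z of mirror in the frame of cassette between 0.036 and 0.056 m and angle between the x axis of each of mirror, scaler, elevator, syringe and the x axis of cassette, either way round below 0.15 rad and linear speed of each of mirror, scaler, elevator, syringe below 0.02 m/s and angular speed of each of mirror, scaler, elevator, syringe below 0.3 rad/s and ((y of rest_scaler in the frame of drip_tray between -0.0975 and -0.0675 m and y of scaler in the frame of cassette between 0.0725 and 0.0925 m) or (y of rest_scaler in the frame of drip_tray between -0.0425 and -0.0125 m and y of scaler in the frame of cassette between 0.0175 and 0.0375 m) or (y of rest_scaler in the frame of drip_tray between 0.0125 and 0.0425 m and y of scaler in the frame of cassette between -0.0375 and -0.0175 m) or (y of rest_scaler in the frame of drip_tray between 0.0675 and 0.0975 m and y of scaler in the frame of cassette between -0.0925 and -0.0725 m)) and x of scaler in the frame of cassette between -0.02 and 0.02 m and z of scaler in the frame of cassette between 0.036 and 0.056 m and ((y of rest_elevator in the frame of drip_tray between -0.0975 and -0.0675 m and y of elevator in the frame of cassette between 0.0725 and 0.0925 m) or (y of rest_elevator in the frame of drip_tray between -0.0425 and -0.0125 m and y of elevator in the frame of cassette between 0.0175 and 0.0375 m) or (y of rest_elevator in the frame of drip_tray between 0.0125 and 0.0425 m and y of elevator in the frame of cassette between -0.0375 and -0.0175 m) or (y of rest_elevator in the frame of drip_tray between 0.0675 and 0.0975 m and y of elevator in the frame of cassette between -0.0925 and -0.0725 m)) and x of elevator in the frame of cassette between -0.02 and 0.02 m and z of elevator in the frame of cassette between 0.036 and 0.056 m and ((y of rest_syringe in the frame of drip_tray between -0.0975 and -0.0675 m and y of syringe in the frame of cassette between 0.0725 and 0.0925 m) or (y of rest_syringe in the frame of drip_tray between -0.0425 and -0.0125 m and y of syringe in the frame of cassette between 0.0175 and 0.0375 m) or (y of rest_syringe in the frame of drip_tray between 0.0125 and 0.0425 m and y of syringe in the frame of cassette between -0.0375 and -0.0175 m) or (y of rest_syringe in the frame of drip_tray between 0.0675 and 0.0975 m and y of syringe in the frame of cassette between -0.0925 and -0.0725 m)) and x of syringe in the frame of cassette between -0.02 and 0.02 m and z of syringe in the frame of cassette between 0.036 and 0.056 m); the robot touches nothing.
It fails at once if an instrument has fallen to the worktop or a tray floor (its origin lower than 22 mm) (height (world z) of any of mirror, scaler, elevator, syringe below 0.022 m).
It also fails if it takes over 99 s, if anything falls off the work surface, if the arm or the gripper's body presses on something with over 40 N, if the wrist force passes 120 N, or if a joint passes its speed limit or range.

### The arm

A 6-joint arm with a two-finger parallel gripper is mounted at the origin on the work surface. World frame = base frame: x ahead of the robot, y to its left, z up, the work surface at z = 0. Lengths are in m, angles in degrees, forces in N, time in s.
With the tool pointing down it reaches from about 0.325 to 0.9 m from the base axis. Payload 6.1 kg.
Tool frame: the origin (TCP) lies between the finger pads; the fingertips stand 11 mm ahead of it and the grasp point (between the pads) lies 8 mm behind it; z points along the fingers, y is the direction in which the jaws open and shut (so a half turn about z gives the same grasp; the last joint's range is limited). The gripper opens to 87 mm and grips with 3 to 60 N. Pads are 19 mm wide; open, the fingers measure 117 mm over their backs; the gripper's body (75 mm by 190 mm) begins 51 mm behind the grasp point.
Start: joints at [-77.47, 12.628, 87.462, -0, 79.91, -7.225], TCP at [0.211, -0.588, 0.234] pointing down, gripper open.
Joint ranges: [-170.65, 170.65], [-52.31, 119.04], [5.05, 147.46], [-71.25, 251.25], [11.57, 151.72], [-153.62, 153.62]. Speed limits (degrees/s): [147.25, 147.25, 172.46, 180, 180, 180].

### API

Orientations are given as [roll, pitch, yaw] about the fixed x, y, z axes, in that order (R = Rz(yaw) Ry(pitch) Rx(roll)).
In Python, from rig import arm, eyes, workorder gives the robot as it stands. The module is installed in compiled form; this text tells all that it offers.
- The arm moves only by the tool servo_tool, never from a script. Its argument "moves" is a list that holds one entry, the list of rows, each a list of 7 numbers: the shift along the tool's x, y, z in m, then the turn, a rotation vector about the tool's x, y, z in rad, then the opening in per cent of the stroke, from 0 (shut) to 100 (fully open). In form: [[[dx, dy, dz, rx, ry, rz, claw], ...]]. A call has exactly 5 rows; each row is the pose to reach, as a shift and turn from the pose measured when the call began, along the tool's axes at that moment; what a row does not reach only later rows make up. A row lasts 1/12 s, in which the tool goes at most 41.7 mm and 7.16 degrees, less where a joint would pass 70% of its speed; a pose out of reach is approached as far as the arm can. A call with a gripper value outside its range is refused whole. The fingers move at their own pace and stop on an object; "squeeze" is the grip in N (left out, the last holds). Time passes only in rows, so rows that repeat a pose let the fingers close, or fill a call up. It gives the time, the measured TCP pose, the force and the opening at its end, in the units of the state.
- arm.read_state(): the state, without advancing time (a new reading comes with each control period).
- eyes.grab_frame(name): name is "scene" or "top" or "wrist"; returns a dict with "img" (400x640x3 uint8, red, green, blue), "z_map" (400x640 float32, m along the optical axis (not along the pixel's ray), 0 where there is no reading), "camera_matrix" (3x3 intrinsics, pixels), "view" (4x4, takes a point from world to camera coordinates). Camera axes: x right, y up, looking along -z (the intrinsics and any distortion apply to the point x, -y, -z); pixel columns grow to the right and rows downward; lengths in m; the calibration is good to about 2 mm. A picture is of the moment at which its call begins.
- workorder.hand_in(): hands the job in, once; it reports no verdict.
The state is a dict: "time_s": time; "joint_positions": joint angles; "dq": joint speeds; "effort": joint torques, N m; "position": TCP position; "eef_rot": TCP orientation; "contact_force": force on the tool from outside, world axes, zero at the start; "wrist_torque": the same for the moment, N m; "width": finger opening in m.
Only numpy, scipy, OpenCV 4.12 (cv2) and the standard library are available. Lean on these libraries where they do the work, as an engineer would, in place of code of your own. Each camera call takes 0.05 s, during which the arm holds its last target.

## Working session

There is one attempt and no reset: what is moved stays moved. The work goes in short steps, Python scripts to look and compute and a tool call to move; the robot and the scene stay as the last step left them, time stands still between calls to the robot, and variables do not carry over. Pictures are saved under pics/ and viewed, and the job is handed in when it is done.

Besides the shell and the picture viewer there is one more tool, called after "Call:" in YAML: its name, and indented under it one key for each argument. servo_tool: Moves the arm, as the interface text tells. Its arguments: {"type":"object","properties":{"moves":{"type":"array"},"squeeze":{"type":"number"}},"required":["moves"]}

```bash
mkdir -p pics; ls
python3 - <<'E'
from rig import arm, eyes
import cv2, numpy as np
for n in ["scene","top"]:
    f=eyes.grab_frame(n)
    cv2.imwrite(f"pics/{n}0.png",f["img"][:,:,::-1])
    np.savez(f"pics/{n}0.npz",**f)
    print(n,f["camera_matrix"],f["view"])
print(arm.read_state())
E
```

```text
pics
scene [[484.72914169   0.         312.82472633]
 [  0.         484.72914169 196.9172824 ]
 [  0.           0.           1.        ]] [[ 5.84834712e-01  8.11152426e-01 -3.17315383e-04 -3.32717708e-01]
 [-5.80067482e-01  4.18497612e-01  6.98842947e-01  2.79194313e-01]
 [ 5.67000948e-01 -4.08523550e-01  7.15275076e-01 -1.24845114e+00]
 [ 0.00000000e+00  0.00000000e+00  0.00000000e+00  1.00000000e+00]]
top [[476.57705932   0.         308.76384796]
 [  0.         476.57705932 199.68354163]
 [  0.           0.           1.        ]] [[ 0.00656913 -0.99985562 -0.01567128  0.01221576]
 [ 0.99617555  0.00517789  0.08722076 -0.56831061]
 [-0.08712702 -0.01618431  0.99606574 -0.9980246 ]
 [ 0.          0.          0.          1.        ]]
{'time_s': 0.1, 'joint_positions': array([-7.74701580e+01,  1.26703665e+01,  8.75187548e+01,  2.99843922e-04,
        7.99111560e+01, -7.22729161e+00]), 'dq': array([-0.00353435, -0.02493879, -0.14169672,  0.00456859,  0.00267113,
       -0.00586539]), 'effort': array([ 2.54346844e-03, -4.95942271e+01, -3.88519764e+01,  7.01977545e-02,
        5.14897099e-02, -4.60190938e-05]), 'position': array([ 0.21112758, -0.58768656,  0.2325547 ]), 'eef_rot': array([-1.79900557e+02, -1.29082297e-02,  1.97570696e+01]), 'contact_force': array([-0.12942955,  0.15974893, -0.14294623]), 'wrist_torque': array([-0.03744236,  0.01174047, -0.01298359]), 'width': 0.08643096173583381}
```

View pics/top0.png

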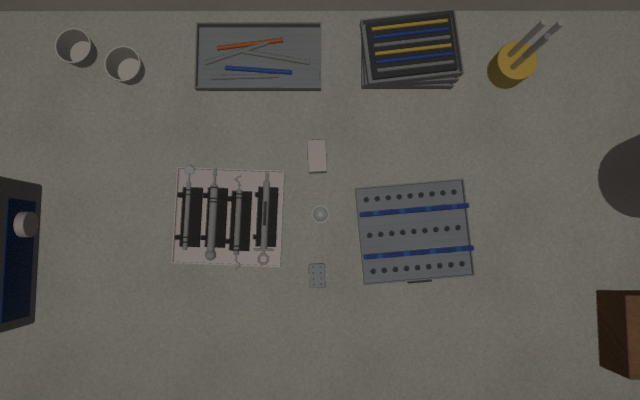

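View pics/scene0.png

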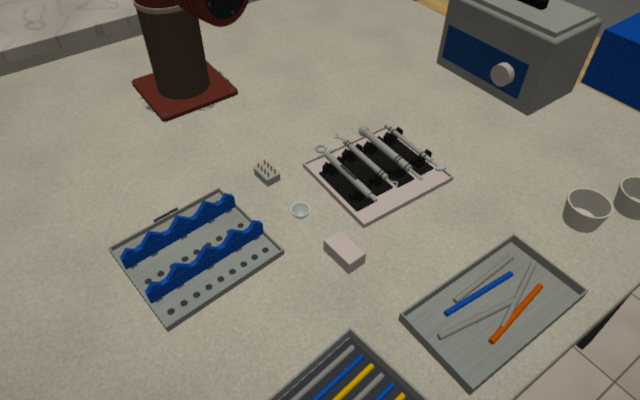

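```bash
cat > h.py <<'E'
import numpy as np, cv2
def ld(p): return dict(np.load(p))
def px2w(f,u,v,z=None,d=None):
    K=f["camera_matrix"];V=f["view"];R=V[:3,:3];t=V[:3,3]
    r=np.array([(u-K[0,2])/K[0,0],-(v-K[1,2])/K[1,1],-1.0])
    if d is not None: return R.T@(r*d-t)
    c=-R.T@t; w=R.T@r
    return c+w*(z-c[2])/w[2]
def w2px(f,p):
    q=f["view"][:3,:3]@np.array(p)+f["view"][:3,3]; K=f["camera_matrix"]
    return K[0,0]*q[0]/-q[2]+K[0,2], K[1,1]*-q[1]/-q[2]+K[1,2]
def wmap(f):
    d=f["z_map"];h,w=d.shape;u,v=np.meshgrid(np.arange(w),np.arange(h));K=f["camera_matrix"]
    P=np.stack([(u-K[0,2])/K[0,0]*d,-(v-K[1,2])/K[1,1]*d,-d],-1)-f["view"][:3,3]
    return P@f["view"][:3,:3]
def crop(f,x0,y0,x1,y1,s,out,gain=1.8):
    im=np.clip(f["img"][y0:y1,x0:x1,::-1].astype(float)*gain,0,255).astype(np.uint8)
    im=cv2.resize(im,None,fx=s,fy=s,interpolation=cv2.INTER_CUBIC)
    for x in range(x0//10*10+10,x1,10):
        cv2.putText(im,str(x),((x-x0)*s,8),0,.3,(0,255,255)); cv2.line(im,((x-x0)*s,10),((x-x0)*s,16),(0,255,255))
    for y in range(y0//10*10+10,y1,10):
        cv2.putText(im,str(y),(0,(y-y0)*s),0,.3,(0,255,255))
    cv2.imwrite(out,im)
E
python3 - <<'E'
from h import *
f=ld("pics/top0.npz")
crop(f,165,160,295,275,5,"pics/t_tray.png")
crop(f,345,170,485,290,5,"pics/t_cas.png")
W=wmap(f)
print("table z",np.median(W[300:380,100:300,2]))
# handle profile per row in tray region : local max z
for r in [195,200,205,210,215,220,225,230,235]:
    z=W[r,175:290,2]; print(r,[ (175+i,round(z[i]*1000)) for i in range(0,115) if z[i]>0.048][:40])
E
```

```text
table z -8.259456655190778e-05
195 [(186, 50), (188, 50), (194, 49), (195, 50), (205, 48), (206, 49), (210, 54), (211, 55), (212, 58), (213, 55), (214, 55), (215, 55), (216, 54), (236, 51), (237, 53), (238, 54), (239, 51), (240, 48), (258, 51), (259, 49), (263, 54), (264, 54), (265, 51), (266, 51), (267, 52), (268, 53)]
200 [(186, 49), (188, 48), (210, 52), (211, 55), (212, 54), (213, 56), (214, 55), (215, 57), (216, 52), (236, 52), (237, 52), (238, 54), (239, 51), (240, 51), (246, 49), (262, 50), (263, 53), (264, 52), (265, 56), (266, 54), (267, 53), (268, 50)]
205 [(185, 49), (186, 51), (187, 50), (188, 52), (209, 51), (210, 53), (211, 57), (212, 57), (213, 56), (214, 55), (215, 54), (216, 50), (236, 51), (237, 51), (238, 52), (239, 52), (262, 52), (263, 52), (264, 59), (265, 54), (266, 55), (268, 48)]
210 [(185, 50), (186, 49), (187, 51), (188, 51), (209, 54), (210, 56), (211, 58), (212, 58), (213, 55), (214, 53), (215, 51), (216, 48), (235, 48), (236, 53), (237, 53), (238, 52), (239, 52), (262, 49), (263, 55), (264, 53), (265, 52), (266, 53), (267, 51), (268, 49)]
215 [(184, 48),
[... 574 characters left out ...]
10, 56), (211, 59), (212, 55), (213, 54), (214, 52), (215, 51), (235, 49), (236, 51), (237, 51), (238, 51), (239, 50), (261, 49), (262, 52), (263, 51), (264, 57), (265, 54), (266, 53), (267, 49)]
230 [(184, 49), (185, 51), (187, 50), (208, 50), (209, 55), (210, 56), (211, 54), (212, 53), (213, 51), (214, 51), (234, 52), (235, 51), (236, 54), (237, 50), (238, 52), (239, 50), (261, 50), (262, 54), (263, 57), (264, 53), (265, 50), (266, 52), (267, 48)]
235 [(177, 50), (178, 49), (184, 49), (185, 49), (186, 48), (203, 49), (208, 58), (209, 56), (210, 58), (211, 53), (212, 54), (213, 51), (214, 55), (235, 55), (236, 55), (237, 53), (261, 56), (262, 53), (263, 53), (264, 53), (265, 52), (266, 50)]
```

View pics/t_tray.png

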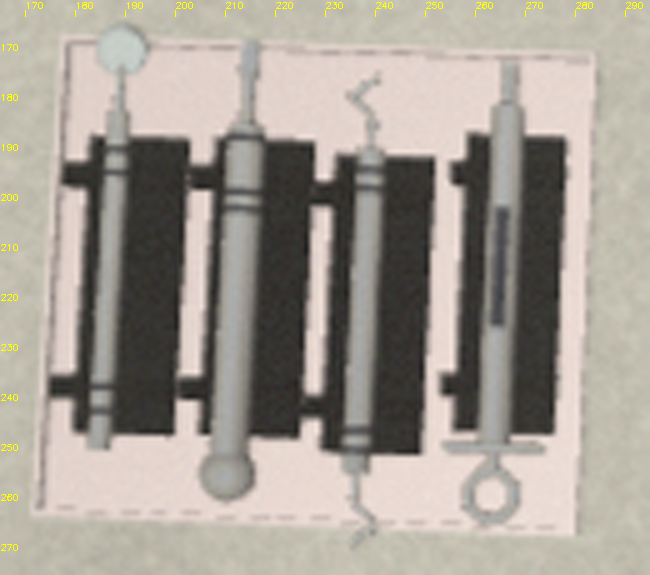

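View pics/t_cas.png

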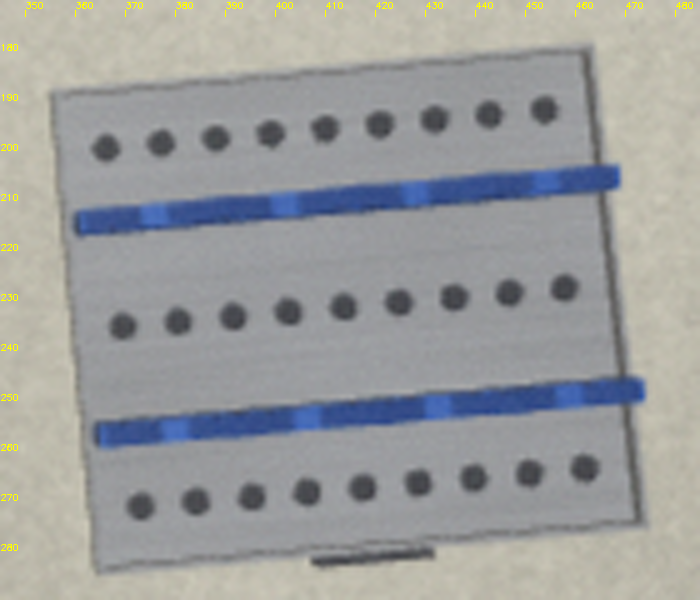

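Run:
```python
from h import *
f=ld("pics/top0.npz")
c=lambda a,x0,y0:(x0+(a[0]+.5)/5-.5,y0+(a[1]+.5)/5-.5)
S=[(155,215),(285,205),(415,194),(547,182)];Rr=[(175,430),(307,418),(438,406),(569,395)]
F=np.array([px2w(f,*c(p,345,170),z=.040) for p in S]);B=np.array([px2w(f,*c(p,345,170),z=.040) for p in Rr])
print(F.round(4),B.round(4),sep="\n")
M=(F+B)/2; d=F-B; print("dist",np.linalg.norm(d,axis=1),"yaw",np.degrees(np.arctan2(d[:,1],d[:,0])))
r=M[3]-M[0]; print("row yaw",np.degrees(np.arctan2(r[0],-r[1])),np.linalg.norm(r)/3)
# fit
loc=np.array([[x,y] for x in(45,-45) for y in (82.5,27.5,-27.5,-82.5)])/1000
Q=np.vstack([F,B])[:,:2]; lc=loc-loc.mean(0); qc=Q-Q.mean(0)
yaw=np.arctan2((lc[:,0]*qc[:,1]-lc[:,1]*qc[:,0]).sum(),(lc*qc).sum()); Rm=np.array([[np.cos(yaw),-np.sin(yaw)],[np.sin(yaw),np.cos(yaw)]])
print("cassette",Q.mean(0),np.degrees(yaw),"res mm",((Q-Q.mean(0)-lc@Rm.T)*1000).round(1).tolist())
for y in (82.5,27.5,-27.5,-82.5): print("slot",y,(Q.mean(0)+Rm@[0,y/1000]).round(4))
for n,a,b,fr,z in [("mirror",(118,110),(98,447),68,.0455),("elevator",(246,126),(229,457),68,.0495),("scaler",(371,148),(355,472),68,.047),("syringe",(508,103),(493,443),68,.0485)]:
    A=px2w(f,*c(a,165,160),z=z);Bb=px2w(f,*c(b,165,160),z=z);d=A-Bb;L=np.linalg.norm(d)
    print(n,A.round(4),Bb.round(4),"len",L.round(4),"yaw",np.degrees(np.arctan2(d[1],d[0])).round(1),"org from front",(A-d/L*.068).round(4))
```

```text
[[ 0.5403 -0.1256  0.04  ]
 [ 0.5449 -0.1802  0.04  ]
 [ 0.5498 -0.2348  0.04  ]
 [ 0.5552 -0.2901  0.04  ]]
[[ 0.4505 -0.1334  0.04  ]
 [ 0.4558 -0.1884  0.04  ]
 [ 0.4612 -0.243   0.04  ]
 [ 0.4661 -0.2975  0.04  ]]
dist [0.09022784 0.08942387 0.0890057  0.08935111] yaw [4.97777466 5.28307703 5.30108429 4.72635903]
row yaw 5.299187583657884 0.0550059434201395
cassette [ 0.50297344 -0.21161617] 5.2260185139175634 res mm [[0.1, -0.2], [-0.4, -0.1], [-0.5, 0.1], [-0.1, -0.4], [-0.2, 0.2], [0.2, -0.1], [0.5, 0.1], [0.4, 0.4]]
slot 82.5 [ 0.4955 -0.1295]
slot 27.5 [ 0.5005 -0.1842]
slot -27.5 [ 0.5055 -0.239 ]
slot -82.5 [ 0.5105 -0.2938]
mirror [0.6036 0.2709 0.0455] [0.4615 0.2753 0.0455] len 0.1422 yaw -1.7 org from front [0.5356 0.273  0.0455]
elevator [0.5965 0.2155 0.0495] [0.4578 0.2193 0.0495] len 0.1388 yaw -1.6 org from front [0.5285 0.2173 0.0495]
scaler [0.5877 0.1629 0.047 ] [0.4519 0.167  0.047 ] len 0.1359 yaw -1.7 org from front [0.5198 0.1649 0.047 ]
syringe [0.6069 0.1052 0.0485] [0.4643 0.1094 0.0485] len 0.1427 yaw -1.7 org from front [0.5389 0.1072 0.0485]
```

```bash
cat > to.py <<'E'
import sys,numpy as np
from scipy.spatial.transform import Rotation as R
from rig import arm
def go(x,y,z,yaw):
    s=arm.read_state(); r=R.from_euler("xyz",s["eef_rot"],degrees=True)
    d=r.inv().apply(np.array([x,y,z])-s["position"])
    rv=(r.inv()*R.from_euler("xyz",[180,0,yaw],degrees=True)).as_rotvec()
    n=max(np.linalg.norm(d)/.0417,np.degrees(np.linalg.norm(rv))/7.16)
    print("t",round(s["time_s"],2),"pos",s["position"].round(4),"rot",s["eef_rot"].round(2),"w",round(s["width"],4),"F",s["contact_force"].round(1))
    print("d",d.round(4).tolist(),"rv",rv.round(3).tolist(),"rows>=",round(n,1))
if __name__=="__main__": go(*map(float,sys.argv[1:5]))
E
python3 to.py .5356 .273 .15 -1.7
```

```text
t 0.1 pos [ 0.2111 -0.5877  0.2326] rot [-1.799e+02 -1.000e-02  1.976e+01] w 0.0864 F [-0.1  0.2 -0.1]
d [0.5963, -0.7002, 0.0839] rv [-0.002, 0.0, 0.374] rows>= 22.1
```

Call:
servo_tool:
  moves:
    - [[0.026, -0.0305, 0, 0, 0, 0.075, 50], [0.052, -0.061, 0, 0, 0, 0.15, 50], [0.078, -0.0915, 0, 0, 0, 0.225, 50], [0.104, -0.122, 0, 0, 0, 0.3, 50], [0.13, -0.1525, 0, 0, 0, 0.374, 50]]
  squeeze: 30

```text
time_s: 0.52
position: [0.282, -0.3982, 0.2321]
eef_rot: [-179.8, 0.0, -1.9]
contact_force: [-0.1, -0.7, 0.8]
width: 0.0614
```

```bash
python3 to.py .5356 .273 .15 -1.7
```

```text
t 0.52 pos [ 0.282  -0.3982  0.2321] rot [-1.7984e+02  5.0000e-02 -1.9200e+00] w 0.0614 F [-0.1 -0.7  0.8]
d [0.231, -0.6791, 0.0838] rv [-0.003, 0.001, -0.004] rows>= 17.3
```

Call:
servo_tool:
  moves:
    - [[0.02, -0.036, 0, 0, 0, 0, 50], [0.04, -0.072, 0, 0, 0, 0, 50], [0.055, -0.11, 0, 0, 0, 0, 50], [0.07, -0.148, 0, 0, 0, 0, 50], [0.083, -0.186, 0, 0, 0, 0, 50]]

```text
time_s: 0.93
position: [0.3715, -0.213, 0.2323]
eef_rot: [-179.8, 0.0, -1.9]
contact_force: [0.2, -0.6, 0.3]
width: 0.0444
```

Call:
servo_tool:
  moves:
    - [[0.01, -0.04, 0.005, 0, 0, 0, 50], [0.02, -0.08, 0.01, 0, 0, 0, 50], [0.03, -0.12, 0.015, 0, 0, 0, 50], [0.04, -0.16, 0.02, 0, 0, 0, 50], [0.05, -0.2, 0.025, 0, 0, 0, 50]]

```text
time_s: 1.35
position: [0.4277, -0.014, 0.2078]
eef_rot: [-179.8, 0.0, -1.9]
contact_force: [1.8, -0.3, 0.8]
width: 0.0437
```

```bash
python3 to.py .5356 .273 .15 -1.7
```

```text
t 1.35 pos [ 0.4277 -0.014   0.2078] rot [-1.7984e+02  2.0000e-02 -1.9400e+00] w 0.0437 F [ 1.8 -0.3  0.8]
d [0.0981, -0.2903, 0.0585] rv [-0.003, 0.0, -0.004] rows>= 7.5
```

Call:
servo_tool:
  moves:
    - [[0.012, -0.036, 0.005, 0, 0, 0, 50], [0.024, -0.072, 0.01, 0, 0, 0, 50], [0.036, -0.108, 0.015, 0, 0, 0, 50], [0.048, -0.144, 0.02, 0, 0, 0, 50], [0.06, -0.18, 0.025, 0, 0, 0, 50]]

```text
time_s: 1.77
position: [0.4937, 0.166, 0.1826]
eef_rot: [-179.8, 0.0, -1.9]
contact_force: [0.5, -0.8, 1.1]
width: 0.0434
```

Call:
servo_tool:
  moves:
    - [[0.01, -0.028, 0.005, 0, 0, 0, 50], [0.02, -0.056, 0.01, 0, 0, 0, 50], [0.03, -0.084, 0.015, 0, 0, 0, 50], [0.038, -0.108, 0.02, 0, 0, 0, 50], [0.038, -0.11, 0.02, 0, 0, 0, 50]]

```text
time_s: 2.18
position: [0.5352, 0.2781, 0.1611]
eef_rot: [-179.8, 0.1, -1.8]
contact_force: [-1.0, -0.4, -0.6]
width: 0.0434
```

```bash
python3 to.py .5356 .273 .15 -1.7
python3 - <<'E'
from rig import eyes
from h import *
f=eyes.grab_frame("wrist");np.savez("pics/w1.npz",**f);cv2.imwrite("pics/w1.png",np.clip(f["img"][:,:,::-1]*1.5,0,255))
E
```

```text
t 2.18 pos [0.5352 0.2781 0.1611] rot [-1.7981e+02  1.4000e-01 -1.7600e+00] w 0.0434 F [-1.  -0.4 -0.6]
d [0.0006, 0.0051, 0.011] rv [-0.003, 0.002, -0.001] rows>= 0.3[ WARN:0@0.604] global loadsave.cpp:1063 imwrite_ Unsupported depth image for selected encoder is fallbacked to CV_8U.
```

View pics/w1.png

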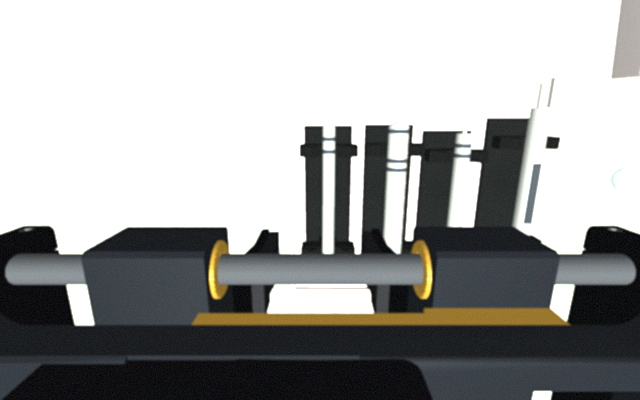

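Run:
```python
from h import *
f=ld("pics/w1.npz")
im=f["img"]
crop(f,290,110,570,260,3,"pics/w1c.png",0.9)
W=wmap(f)
for n,us,z in [("mirror",[(328,160),(328,225)],.0455),("elev",[(398,180),(395,230)],.0495),("scal",[(461,165),(459,210)],.047)]:
    for p in us: print(n,px2w(f,*p,z=z).round(4))
for r in (160,200,225):
    z=W[r,295:560,2]; print(r,[(295+i,*(W[r,295+i]*1000).round().astype(int)) for i in range(265) if z[i]>.047][::3])
```

```text
mirror [0.5673 0.2717 0.0455]
mirror [0.5112 0.2731 0.0455]
elev [0.5496 0.2148 0.0495]
elev [0.5063 0.2162 0.0495]
scal [0.56   0.1632 0.047 ]
scal [0.5217 0.1619 0.047 ]
160 [(319, np.int64(602), np.int64(276), np.int64(313)), (326, np.int64(568), np.int64(273), np.int64(50)), (329, np.int64(568), np.int64(271), np.int64(48)), (332, np.int64(568), np.int64(269), np.int64(50)), (387, np.int64(566), np.int64(224), np.int64(50)), (390, np.int64(567), np.int64(222), np.int64(53)), (393, np.int64(567), np.int64(220), np.int64(55)), (396, np.int64(567), np.int64(218), np.int64(56)), (399, np.int64(567), np.int64(216), np.int64(57)), (402, np.int64(567), np.int64(214), np.int64(58)), (405, np.int64(567), np.int64(211), np.int64(54)), (440, np.int64(565), np.int64(181), np.int64(48)), (443, np.int64(565), np.int64(179), np.int64(50)), (455, np.int64(564), np.int64(169), np.int64(48)), (458, np.int64(565), np.int64(167), np.int64(49)), (461, np.int64(565), np.int64(165), np.int64(51)), (464, np.int64(565), np.int64(163), np.int64(53)), (467, np.int64(564), np.int64(160), np.int64(51)), (477
[... 1957 characters left out ...]
4(513), np.int64(219), np.int64(57)), (397, np.int64(513), np.int64(216), np.int64(56)), (400, np.int64(513), np.int64(214), np.int64(56)), (448, np.int64(509), np.int64(171), np.int64(48)), (451, np.int64(510), np.int64(169), np.int64(50)), (454, np.int64(510), np.int64(167), np.int64(51)), (457, np.int64(510), np.int64(165), np.int64(53)), (460, np.int64(510), np.int64(162), np.int64(52)), (514, np.int64(507), np.int64(114), np.int64(48)), (517, np.int64(508), np.int64(114), np.int64(51)), (520, np.int64(509), np.int64(113), np.int64(54)), (523, np.int64(509), np.int64(110), np.int64(53)), (526, np.int64(509), np.int64(109), np.int64(55)), (529, np.int64(509), np.int64(106), np.int64(55))]
```

View pics/w1c.png

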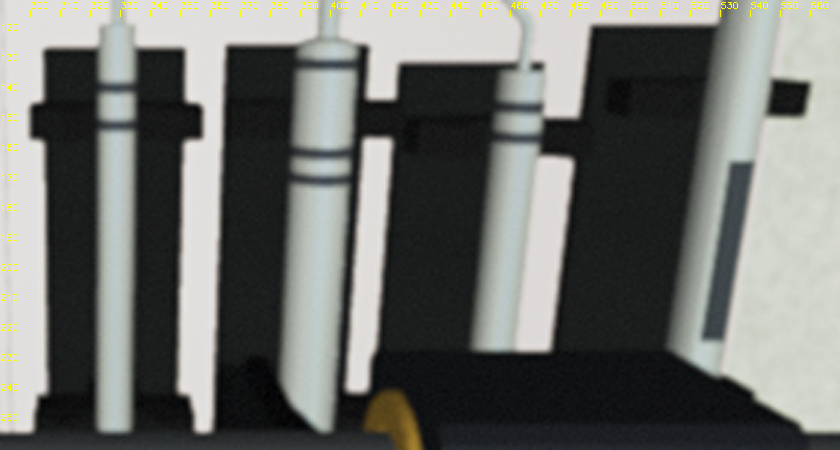

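Call:
servo_tool:
  moves:
    - [[0.0, 0.0055, 0.02, 0.0, 0, 0, 50], [0.0, 0.0055, 0.045, 0, 0, 0, 50], [0.0, 0.0055, 0.07, 0, 0, 0, 50], [0.0, 0.0055, 0.09, 0, 0, 0, 50], [0.0, 0.0055, 0.095, 0, 0, 0, 50]]

```text
time_s: 2.65
position: [0.5312, 0.269, 0.0624]
eef_rot: [180.0, 0.5, -1.8]
contact_force: [-0.7, 0.3, -0.4]
width: 0.0433
```

```bash
python3 to.py .5356 .2727 .0375 -1.7
```

```text
t 2.65 pos [0.5312 0.269  0.0624] rot [179.96   0.54  -1.81] w 0.0433 F [-0.7  0.3 -0.4]
d [0.0046, -0.0038, 0.0249] rv [0.001, 0.009, -0.002] rows>= 0.6
```

Call:
servo_tool:
  moves:
    - [[0.0046, -0.0038, 0.012, 0, 0.009, 0, 50], [0.0046, -0.0038, 0.025, 0, 0.009, 0, 50], [0.0046, -0.0038, 0.025, 0, 0.009, 0, 50], [0.0046, -0.0038, 0.025, 0, 0.009, 0, 50], [0.0046, -0.0038, 0.025, 0, 0.009, 0, 50]]

```text
time_s: 3.07
position: [0.5362, 0.2726, 0.0384]
eef_rot: [180.0, -0.0, -1.8]
contact_force: [0.1, -0.5, -0.2]
width: 0.0434
```

```bash
python3 to.py .5356 .2727 .0375 -1.7
```

```text
t 3.07 pos [0.5362 0.2726 0.0384] rot [ 1.7998e+02 -3.0000e-02 -1.8200e+00] w 0.0434 F [ 0.1 -0.5 -0.2]
d [-0.0006, -0.0001, 0.0009] rv [0.0, -0.001, -0.002] rows>= 0.0
```

Close on the mirror.

Call:
servo_tool:
  moves:
    - [[0, 0, 0.001, 0, 0, 0, 30], [0, 0, 0.001, 0, 0, 0, 15], [0, 0, 0.001, 0, 0, 0, 5], [0, 0, 0.001, 0, 0, 0, 0], [0, 0, 0.001, 0, 0, 0, 0]]
  squeeze: 30

```text
time_s: 3.48
position: [0.5363, 0.2727, 0.0377]
eef_rot: [180.0, -0.1, -1.8]
contact_force: [0.1, -0.1, 0.0]
width: 0.0182
```

Call:
servo_tool:
  moves:
    - [[0, 0, 0, 0, 0, 0, 0], [0, 0, -0.003, 0, 0, 0, 0], [0, 0, -0.008, 0, 0, 0, 0], [0, 0, -0.015, 0, 0, 0, 0], [0, 0, -0.025, 0, 0, 0, 0]]

```text
time_s: 3.9
position: [0.5359, 0.2725, 0.0629]
eef_rot: [180.0, 0.0, -1.8]
contact_force: [-0.4, -0.0, 0.1]
width: 0.009
```

```bash
python3 to.py .5105 -.2938 .15 5.2
```

```text
t 3.9 pos [0.5359 0.2725 0.0629] rot [ 1.7996e+02  1.0000e-02 -1.8100e+00] w 0.009 F [-0.4 -0.   0.1]
d [-0.0074, 0.5669, -0.0867] rv [0.001, 0.0, -0.122] rows>= 13.8
```

Call:
servo_tool:
  moves:
    - [[0, 0, -0.01, 0, 0, 0, 0], [0, 0, -0.02, 0, 0, 0, 0], [0, 0, -0.03, 0, 0, 0, 0], [0, 0, -0.04, 0, 0, 0, 0], [0, 0, -0.05, 0, 0, 0, 0]]

```text
time_s: 4.32
position: [0.536, 0.2726, 0.1143]
eef_rot: [180.0, -0.0, -1.8]
contact_force: [0.0, 0.1, 0.1]
width: 0.009
```

Run:
```python
from rig import eyes,arm
from h import *
f=eyes.grab_frame("top");np.savez("pics/t2.npz",**f);crop(f,165,140,325,280,5,"pics/t2.png")
f=eyes.grab_frame("scene");np.savez("pics/s2.npz",**f);crop(f,290,40,490,200,4,"pics/s2.png")
print(arm.read_state()["width"])
```

```text
0.009073949971211259
```

View pics/t2.png

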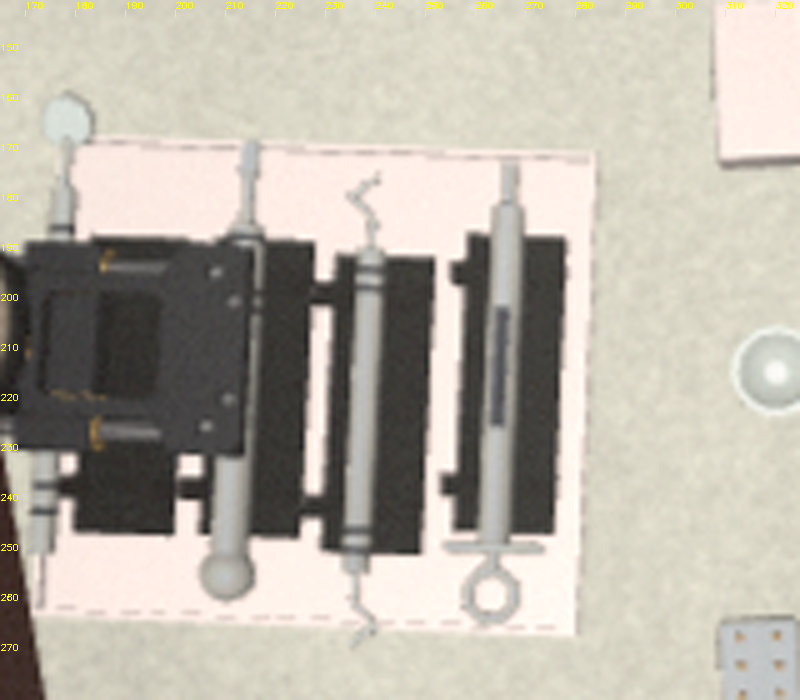

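View pics/s2.png

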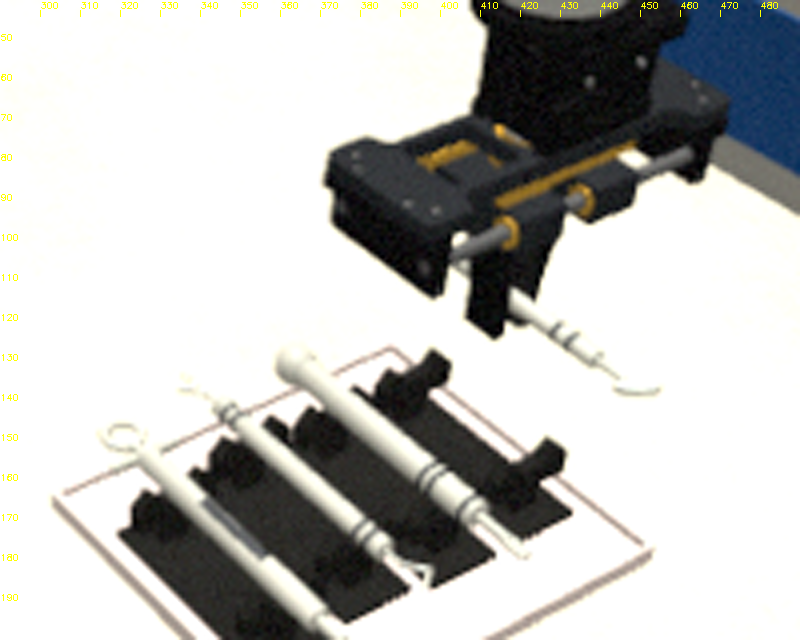

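Call:
servo_tool:
  moves:
    - [[0, 0.015, -0.01, 0, 0, 0, 0], [0, 0.045, -0.02, 0, 0, 0, 0], [0, 0.08, -0.03, 0, 0, 0, 0], [0, 0.115, -0.035, 0, 0, 0, 0], [0, 0.15, -0.035, 0, 0, 0, 0]]

```text
time_s: 4.83
position: [0.5329, 0.1221, 0.1518]
eef_rot: [-179.9, -0.3, -1.8]
contact_force: [1.5, -0.5, -0.2]
width: 0.0091
```

Call:
servo_tool:
  moves:
    - [[0, 0.035, 0, 0, 0, -0.02, 0], [0, 0.07, 0, 0, 0, -0.05, 0], [0, 0.105, 0, 0, 0, -0.08, 0], [0, 0.14, 0, 0, 0, -0.1, 0], [0, 0.175, 0, 0, 0, -0.122, 0]]

```text
time_s: 5.25
position: [0.5269, -0.0544, 0.1513]
eef_rot: [-180.0, -0.3, 5.3]
contact_force: [0.3, -0.4, 0.1]
width: 0.0089
```

```bash
python3 to.py .5105 -.2938 .12 5.2
```

```text
t 5.25 pos [ 0.5269 -0.0544  0.1513] rot [-179.97   -0.32    5.3 ] w 0.0089 F [ 0.3 -0.4  0.1]
d [-0.0386, 0.2369, 0.031] rv [-0.0, -0.006, 0.002] rows>= 5.8
```

Call:
servo_tool:
  moves:
    - [[-0.006, 0.035, 0, 0, 0, 0, 0], [-0.012, 0.07, 0, 0, 0, 0, 0], [-0.018, 0.105, 0, 0, 0, 0, 0], [-0.024, 0.14, 0, 0, 0, 0, 0], [-0.029, 0.175, 0, 0, 0, 0, 0]]

```text
time_s: 5.67
position: [0.5134, -0.2329, 0.1506]
eef_rot: [-179.9, -0.3, 5.3]
contact_force: [-0.3, 0.5, 0.4]
width: 0.0085
```

```bash
python3 to.py .5105 -.2938 .12 5.2
```

```text
t 5.67 pos [ 0.5134 -0.2329  0.1506] rot [-179.95   -0.29    5.28] w 0.0085 F [-0.3  0.5  0.4]
d [-0.0087, 0.0604, 0.0305] rv [-0.001, -0.005, 0.001] rows>= 1.6
```

Call:
servo_tool:
  moves:
    - [[-0.004, 0.028, 0.005, 0, 0, 0, 0], [-0.007, 0.048, 0.01, 0, -0.005, 0, 0], [-0.0087, 0.0604, 0.02, 0, -0.005, 0, 0], [-0.0087, 0.0604, 0.03, 0, -0.005, 0, 0], [-0.0087, 0.0604, 0.03, 0, -0.005, 0, 0]]

```text
time_s: 6.08
position: [0.5087, -0.2923, 0.117]
eef_rot: [-179.7, 0.2, 5.2]
contact_force: [-0.8, -0.2, -0.3]
width: 0.009
```

```bash
python3 to.py .5105 -.2938 .12 5.2;  python3 - <<'E'
from rig import eyes,arm
from h import *
f=eyes.grab_frame("top");np.savez("pics/t3.npz",**f);crop(f,345,150,485,290,5,"pics/t3.png")
f=eyes.grab_frame("scene");np.savez("pics/s3.npz",**f);crop(f,80,140,280,300,4,"pics/s3.png",1.2)
E
```

```text
t 6.08 pos [ 0.5087 -0.2923  0.117 ] rot [-179.71    0.21    5.23] w 0.009 F [-0.8 -0.2 -0.3]
d [0.0016, 0.0016, -0.003] rv [-0.005, 0.004, 0.0] rows>= 0.1
```

View pics/t3.png

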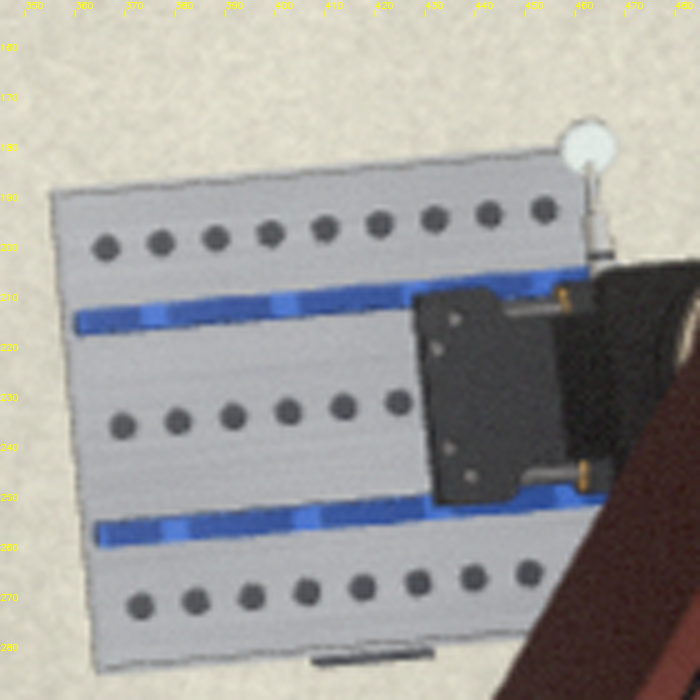

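View pics/s3.png

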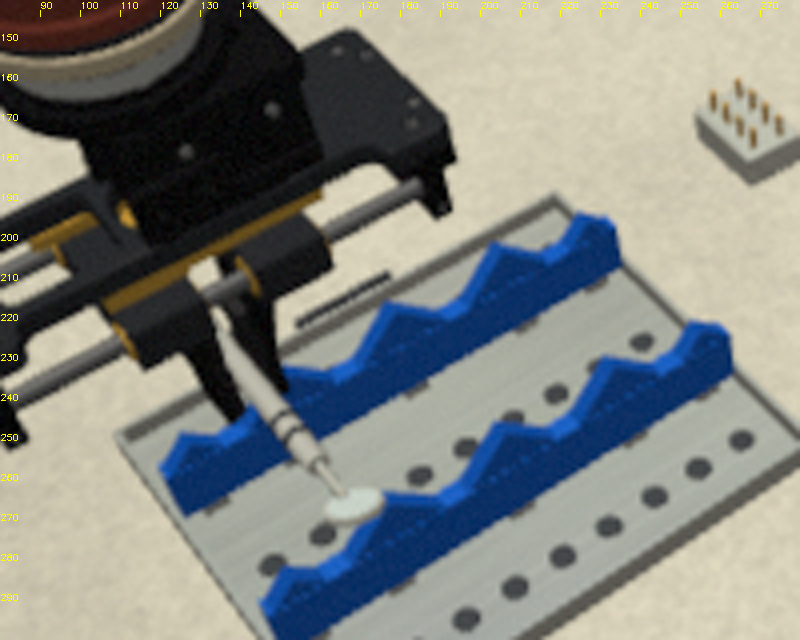

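Call:
servo_tool:
  moves:
    - [[0.0016, 0.0016, 0.005, -0.005, 0.004, 0, 0], [0.0016, 0.0016, 0.02, -0.005, 0.004, 0, 0], [0.0016, 0.0016, 0.035, -0.005, 0.004, 0, 0], [0.0016, 0.0016, 0.045, -0.005, 0.004, 0, 0], [0.0016, 0.0016, 0.047, -0.005, 0.004, 0, 0]]

```text
time_s: 6.6
position: [0.5106, -0.2912, 0.07]
eef_rot: [-180.0, 0.0, 5.4]
contact_force: [-0.5, 0.3, -0.7]
width: 0.0087
```

```bash
python3 to.py .5105 -.2938 .038 5.2;  python3 - <<'E'
from h import *
f=ld("pics/t3.npz")
p=px2w(f,463.9,192.2,z=.125); print(p, p-np.array([.5087,-.2923,.125])-.068*np.array([np.cos(np.radians(5.2)),np.sin(np.radians(5.2)),0]))
E
```

```text
t 6.6 pos [ 0.5106 -0.2912  0.07  ] rot [-1.7996e+02  1.0000e-02  5.4200e+00] w 0.0087 F [-0.5  0.3 -0.7]
d [-0.0004, 0.0026, 0.032] rv [-0.001, 0.0, 0.004] rows>= 0.8
[ 0.5755171  -0.28517245  0.125     ] [-0.00090303  0.00096453  0.        ]
```

Call:
servo_tool:
  moves:
    - [[0, 0.0026, 0.006, 0, 0, 0, 0], [0, 0.0026, 0.014, 0, 0, 0, 0], [0, 0.0026, 0.022, 0, 0, 0, 0], [0, 0.0026, 0.028, 0, 0, 0, 0], [0, 0.0026, 0.03, 0, 0, 0, 0]]

```text
time_s: 7.02
position: [0.5102, -0.2933, 0.0386]
eef_rot: [-179.9, 0.1, 5.4]
contact_force: [-0.0, 0.0, -0.6]
width: 0.0088
```

```bash
python3 to.py .5105 -.2938 .038 5.2
```

```text
t 7.02 pos [ 0.5102 -0.2933  0.0386] rot [-1.7989e+02  9.0000e-02  5.4200e+00] w 0.0088 F [-0.   0.  -0.6]
d [0.0002, 0.0005, 0.0006] rv [-0.002, 0.001, 0.004] rows>= 0.0
```

Call:
servo_tool:
  moves:
    - [[0, 0, 0.001, 0, 0, 0, 0], [0, 0, 0.0015, 0, 0, 0, 0], [0, 0, 0.0015, 0, 0, 0, 0], [0, 0, 0.0015, 0, 0, 0, 15], [0, 0, 0.0015, 0, 0, 0, 20]]

```text
time_s: 7.43
position: [0.5106, -0.2936, 0.0375]
eef_rot: [-179.9, 0.0, 5.4]
contact_force: [0.4, 0.4, -0.8]
width: 0.0138
```

Call:
servo_tool:
  moves:
    - [[0, 0, 0, 0, 0, 0, 35], [0, 0, 0, 0, 0, 0, 45], [0, 0, 0, 0, 0, 0, 45], [0, 0, -0.005, 0, 0, 0, 45], [0, 0, -0.015, 0, 0, 0, 45]]

```text
time_s: 7.85
position: [0.5096, -0.2929, 0.0515]
eef_rot: [-179.8, 0.2, 5.4]
contact_force: [-0.0, -0.6, -0.2]
width: 0.0372
```

Call:
servo_tool:
  moves:
    - [[0, 0, -0.03, 0, 0, 0, 50], [0, 0, -0.06, 0, 0, 0, 50], [0, 0, -0.08, 0, 0, 0, 50], [0, -0.02, -0.095, 0, 0, 0.02, 50], [0, -0.05, -0.1, 0, 0, 0.04, 50]]

```text
time_s: 8.27
position: [0.5072, -0.2462, 0.1566]
eef_rot: [179.9, -0.2, 2.9]
contact_force: [0.3, 0.2, 0.0]
width: 0.0434
```

```bash
python3 to.py .5285 .217 .11 -1.7;  python3 - <<'E'
from rig import eyes,arm
from h import *
f=eyes.grab_frame("top");np.savez("pics/t4.npz",**f);crop(f,345,150,485,290,5,"pics/t4.png")
f=eyes.grab_frame("scene");np.savez("pics/s4.npz",**f);crop(f,80,140,280,300,4,"pics/s4.png",1.2)
E
```

```text
t 8.27 pos [ 0.5072 -0.2462  0.1566] rot [179.88  -0.18   2.91] w 0.0434 F [0.3 0.2 0. ]
d [0.0446, -0.4617, 0.0458] rv [0.002, -0.003, 0.08] rows>= 11.2
```

View pics/t4.png

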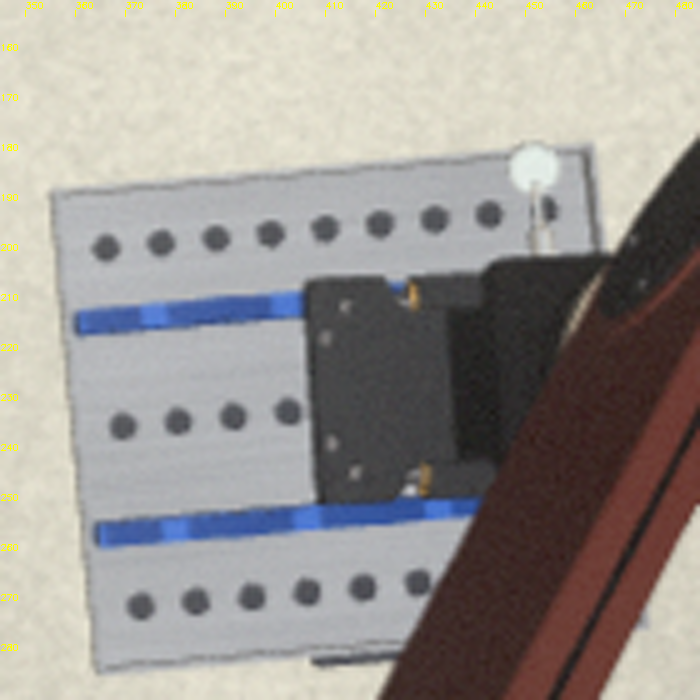

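View pics/s4.png

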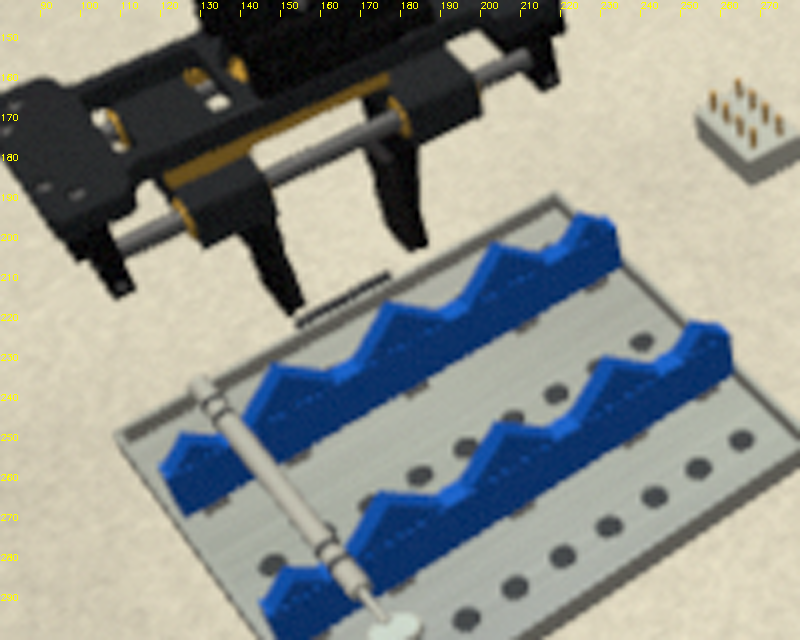

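Call:
servo_tool:
  moves:
    - [[0.004, -0.04, 0, 0, 0, 0.02, 50], [0.008, -0.08, 0, 0, 0, 0.04, 50], [0.012, -0.12, 0, 0, 0, 0.06, 50], [0.016, -0.16, 0, 0, 0, 0.08, 50], [0.02, -0.2, 0, 0, 0, 0.08, 50]]

```text
time_s: 8.78
position: [0.5148, -0.039, 0.1556]
eef_rot: [-179.9, -0.0, -1.5]
contact_force: [1.1, -0.1, 0.4]
width: 0.0436
```

Call:
servo_tool:
  moves:
    - [[0.004, -0.04, 0, 0, 0, 0, 50], [0.008, -0.08, 0, 0, 0, 0, 50], [0.012, -0.12, 0, 0, 0, 0, 50], [0.016, -0.16, 0, 0, 0, 0, 50], [0.02, -0.2, 0.01, 0, 0, 0, 50]]

```text
time_s: 9.2
position: [0.5417, 0.1624, 0.1487]
eef_rot: [-179.8, -0.3, -1.4]
contact_force: [1.3, -1.1, 0.4]
width: 0.0435
```

```bash
python3 to.py .5285 .217 .11 -1.7
```

```text
t 9.2 pos [0.5417 0.1624 0.1487] rot [-179.85   -0.31   -1.44] w 0.0435 F [ 1.3 -1.1  0.4]
d [-0.0148, -0.0541, 0.0388] rv [-0.003, -0.005, 0.005] rows>= 1.6
```

Call:
servo_tool:
  moves:
    - [[-0.008, -0.03, 0.01, -0.003, -0.005, 0.005, 50], [-0.0148, -0.05, 0.02, -0.003, -0.005, 0.005, 50], [-0.0148, -0.0541, 0.03, -0.003, -0.005, 0.005, 50], [-0.0148, -0.0541, 0.038, -0.003, -0.005, 0.005, 50], [-0.0148, -0.0541, 0.038, -0.003, -0.005, 0.005, 50]]

```text
time_s: 9.62
position: [0.5274, 0.216, 0.1087]
eef_rot: [179.9, 0.1, -1.7]
contact_force: [-0.5, -0.3, -1.4]
width: 0.0436
```

```bash
python3 to.py .5285 .217 .041 -1.7
```

```text
t 9.62 pos [0.5274 0.216  0.1087] rot [ 1.7989e+02  1.5000e-01 -1.6900e+00] w 0.0436 F [-0.5 -0.3 -1.4]
d [0.0013, -0.0012, 0.0677] rv [0.002, 0.003, 0.0] rows>= 1.6
```

Call:
servo_tool:
  moves:
    - [[0.0013, -0.0012, 0.02, 0.002, 0.003, 0, 50], [0.0013, -0.0012, 0.04, 0.002, 0.003, 0, 50], [0.0013, -0.0012, 0.06, 0.002, 0.003, 0, 50], [0.0013, -0.0012, 0.0677, 0.002, 0.003, 0, 50], [0.0013, -0.0012, 0.0677, 0.002, 0.003, 0, 50]]

```text
time_s: 10.03
position: [0.5273, 0.2151, 0.0391]
eef_rot: [179.9, 0.2, -1.8]
contact_force: [0.4, 0.3, -0.6]
width: 0.0436
```

```bash
python3 to.py .5285 .217 .041 -1.7
```

```text
t 10.03 pos [0.5273 0.2151 0.0391] rot [179.92   0.2   -1.8 ] w 0.0436 F [ 0.4  0.3 -0.6]
d [0.0011, -0.002, -0.0019] rv [0.001, 0.004, -0.002] rows>= 0.1
```

Call:
servo_tool:
  moves:
    - [[0.001, -0.002, -0.002, 0.001, 0.004, 0, 30], [0.001, -0.002, -0.002, 0.001, 0.004, 0, 15], [0.001, -0.002, -0.002, 0.001, 0.004, 0, 5], [0.001, -0.002, -0.002, 0.001, 0.004, 0, 0], [0.001, -0.002, -0.002, 0.001, 0.004, 0, 0]]
  squeeze: 35

```text
time_s: 10.45
position: [0.5291, 0.2172, 0.0421]
eef_rot: [-180.0, -0.1, -1.8]
contact_force: [-0.6, -0.1, -1.0]
width: 0.0181
```

Call:
servo_tool:
  moves:
    - [[0, 0, 0, 0, 0, 0, 0], [0, 0, 0, 0, 0, 0, 0], [0, 0, -0.004, 0, 0, 0, 0], [0, 0, -0.012, 0, 0, 0, 0], [0, 0, -0.025, 0, 0, 0, 0]]

```text
time_s: 10.87
position: [0.5279, 0.217, 0.0666]
eef_rot: [180.0, 0.0, -1.8]
contact_force: [0.4, -0.6, -0.6]
width: 0.0149
```

Call:
servo_tool:
  moves:
    - [[0, 0, -0.015, 0, 0, 0, 0], [0, 0, -0.03, 0, 0, 0, 0], [0, 0.01, -0.05, 0, 0, 0, 0], [0, 0.025, -0.07, 0, 0, 0, 0], [0, 0.05, -0.085, 0, 0, 0, 0]]

```text
time_s: 11.28
position: [0.5273, 0.1682, 0.1551]
eef_rot: [-180.0, -0.2, -1.7]
contact_force: [1.1, -0.0, -0.0]
width: 0.0149
```

```bash
python3 to.py .5055 -.239 .12 5.2;  python3 - <<'E'
from rig import eyes,arm
from h import *
f=eyes.grab_frame("top");np.savez("pics/t5.npz",**f);crop(f,165,140,325,280,5,"pics/t5.png")
f=eyes.grab_frame("scene");np.savez("pics/s5.npz",**f);crop(f,270,40,470,200,4,"pics/s5.png",1.2)
E
```

```text
t 11.28 pos [0.5273 0.1682 0.1551] rot [-1.7996e+02 -1.7000e-01 -1.6600e+00] w 0.0149 F [ 1.1 -0.  -0. ]
d [-0.0101, 0.4077, 0.0348] rv [-0.001, -0.003, -0.12] rows>= 9.8
```

View pics/t5.png

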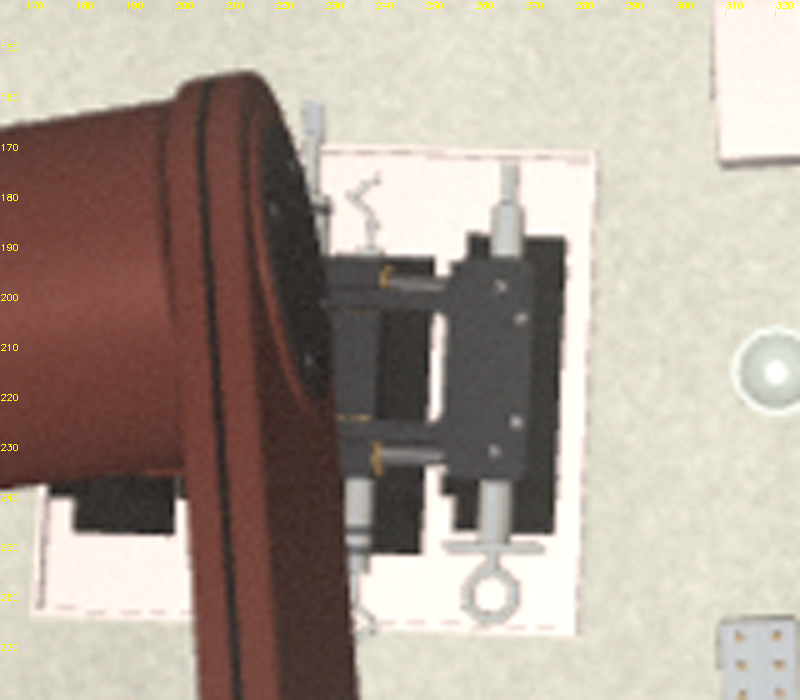

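View pics/s5.png

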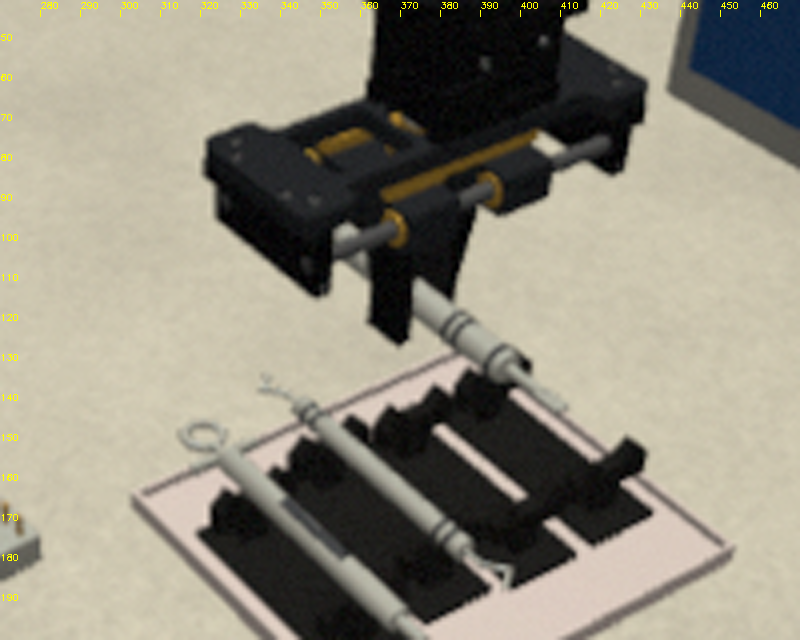

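Elevator held level. Carry to the second slot from the right.

Call:
servo_tool:
  moves:
    - [[0, 0.035, 0, 0, 0, -0.02, 0], [0, 0.07, 0, 0, 0, -0.05, 0], [0, 0.105, 0, 0, 0, -0.08, 0], [0, 0.14, 0, 0, 0, -0.1, 0], [-0.002, 0.175, 0, 0, 0, -0.12, 0]]

```text
time_s: 11.8
position: [0.5213, -0.0106, 0.1573]
eef_rot: [179.9, -0.4, 5.1]
contact_force: [1.8, -0.2, -0.4]
width: 0.015
```

Call:
servo_tool:
  moves:
    - [[-0.007, 0.035, 0, 0, 0, 0, 0], [-0.014, 0.07, 0, 0, 0, 0, 0], [-0.018, 0.105, 0, 0, 0, 0, 0], [-0.022, 0.14, 0, 0, 0, 0, 0], [-0.026, 0.175, 0, 0, 0, 0, 0]]

```text
time_s: 12.22
position: [0.5107, -0.1885, 0.1579]
eef_rot: [179.9, -0.5, 5.1]
contact_force: [0.0, 0.2, -1.1]
width: 0.0149
```

```bash
python3 to.py .5055 -.239 .12 5.2
```

```text
t 12.22 pos [ 0.5107 -0.1885  0.1579] rot [179.93  -0.48   5.07] w 0.0149 F [ 0.   0.2 -1.1]
d [-0.01, 0.0498, 0.0379] rv [0.001, -0.008, -0.002] rows>= 1.5
```

Call:
servo_tool:
  moves:
    - [[-0.005, 0.025, 0.005, 0, -0.008, 0, 0], [-0.01, 0.043, 0.01, 0, -0.008, 0, 0], [-0.01, 0.0498, 0.02, 0, -0.008, 0, 0], [-0.01, 0.0498, 0.035, 0, -0.008, 0, 0], [-0.01, 0.0498, 0.035, 0, -0.008, 0, 0]]

```text
time_s: 12.63
position: [0.5038, -0.2375, 0.1196]
eef_rot: [-179.9, 0.2, 5.0]
contact_force: [-0.5, 0.9, -0.5]
width: 0.0151
```

```bash
python3 to.py .5055 -.239 .07 5.2;  python3 - <<'E'
from rig import eyes,arm
from h import *
f=eyes.grab_frame("top");np.savez("pics/t6.npz",**f);crop(f,345,150,485,290,5,"pics/t6.png")
E
```

```text
t 12.63 pos [ 0.5038 -0.2375  0.1196] rot [-179.85    0.2     5.01] w 0.0151 F [-0.5  0.9 -0.5]
d [0.0017, 0.0018, 0.0496] rv [-0.003, 0.003, -0.003] rows>= 1.2
```

View pics/t6.png

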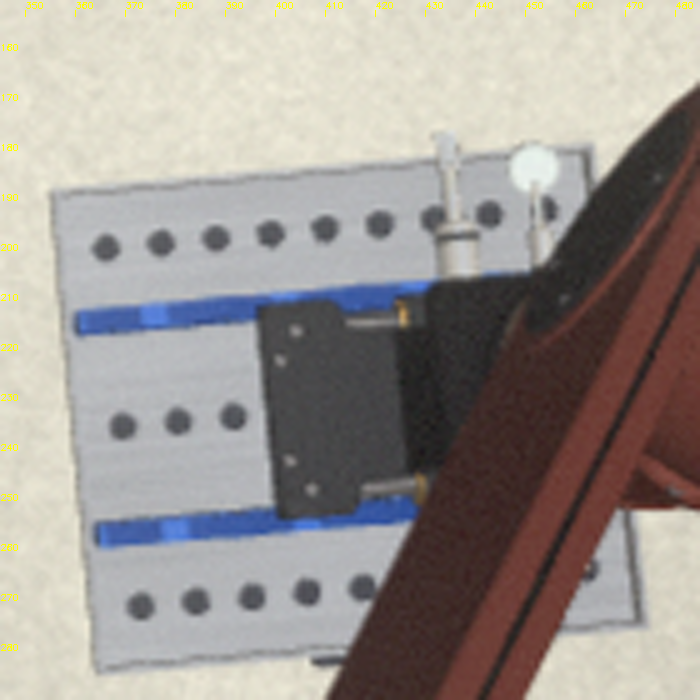

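Call:
servo_tool:
  moves:
    - [[0.0017, 0.0018, 0.01, -0.003, 0.003, -0.003, 0], [0.0017, 0.0018, 0.022, -0.003, 0.003, -0.003, 0], [0.0017, 0.0018, 0.036, -0.003, 0.003, -0.003, 0], [0.0017, 0.0018, 0.046, -0.003, 0.003, -0.003, 0], [0.0017, 0.0018, 0.05, -0.003, 0.003, -0.003, 0]]

```text
time_s: 13.1
position: [0.5049, -0.2375, 0.0684]
eef_rot: [-179.9, 0.1, 5.3]
contact_force: [-0.8, -0.4, -1.5]
width: 0.0151
```

```bash
python3 to.py .5055 -.239 .042 5.2;  python3 - <<'E'
from h import *
f=ld("pics/t6.npz")
print(px2w(f,436.1,194.6,z=.127))
E
```

```text
t 13.1 pos [ 0.5049 -0.2375  0.0684] rot [-1.7993e+02  1.4000e-01  5.2900e+00] w 0.0151 F [-0.8 -0.4 -1.5]
d [0.0006, 0.0016, 0.0264] rv [-0.001, 0.002, 0.001] rows>= 0.6
[ 0.57039872 -0.23120131  0.127     ]
```

Call:
servo_tool:
  moves:
    - [[0.0006, 0.0016, 0.006, 0, 0.002, 0, 0], [0.0006, 0.0016, 0.014, 0, 0.002, 0, 0], [0.0006, 0.0016, 0.021, 0, 0.002, 0, 0], [0.0006, 0.0016, 0.025, 0, 0.002, 0, 0], [0.0006, 0.0016, 0.026, 0, 0.002, 0, 0]]

```text
time_s: 13.52
position: [0.5053, -0.2389, 0.042]
eef_rot: [-179.9, 0.1, 5.3]
contact_force: [-2.4, 0.8, 3.5]
width: 0.0151
```

```bash
python3 to.py .5055 -.239 .0405 5.2
```

```text
t 13.52 pos [ 0.5053 -0.2389  0.042 ] rot [-1.799e+02  7.000e-02  5.280e+00] w 0.0151 F [-2.4  0.8  3.5]
d [0.0002, 0.0001, 0.0015] rv [-0.002, 0.001, 0.001] rows>= 0.0
```

Call:
servo_tool:
  moves:
    - [[0, 0, 0.0005, 0, 0, 0, 0], [0, 0, 0.001, 0, 0, 0, 0], [0, 0, 0.001, 0, 0, 0, 18], [0, 0, 0.001, 0, 0, 0, 22], [0, 0, 0.001, 0, 0, 0, 28]]

```text
time_s: 13.93
position: [0.5058, -0.2392, 0.0415]
eef_rot: [-179.9, 0.0, 5.3]
contact_force: [0.5, 0.4, -0.6]
width: 0.0201
```

Call:
servo_tool:
  moves:
    - [[0, 0, 0, 0, 0, 0, 40], [0, 0, 0, 0, 0, 0, 47], [0, 0, -0.001, 0, 0, 0, 47], [0, 0, -0.005, 0, 0, 0, 47], [0, 0, -0.015, 0, 0, 0, 47]]

```text
time_s: 14.35
position: [0.5047, -0.2386, 0.0556]
eef_rot: [-179.8, 0.1, 5.3]
contact_force: [-0.1, 0.4, -0.1]
width: 0.0399
```

Call:
servo_tool:
  moves:
    - [[0, 0, -0.03, 0, 0, 0, 47], [0, 0, -0.06, 0, 0, 0, 47], [0, 0, -0.08, 0, 0, 0, 47], [0, -0.02, -0.095, 0, 0, 0.03, 47], [0, -0.05, -0.1, 0, 0, 0.06, 47]]

```text
time_s: 14.77
position: [0.5025, -0.1915, 0.1605]
eef_rot: [179.9, -0.2, 1.6]
contact_force: [-0.2, -0.3, -0.3]
width: 0.0408
```

```bash
python3 to.py .5198 .165 .11 -1.7;  python3 - <<'E'
from rig import eyes,arm
from h import *
f=eyes.grab_frame("scene");np.savez("pics/s7.npz",**f);crop(f,80,140,280,300,4,"pics/s7.png",1.2)
E
```

```text
t 14.77 pos [ 0.5025 -0.1915  0.1605] rot [179.9   -0.22   1.6 ] w 0.0408 F [-0.2 -0.3 -0.3]
d [0.027, -0.356, 0.0499] rv [0.002, -0.004, 0.058] rows>= 8.6
```

View pics/s7.png

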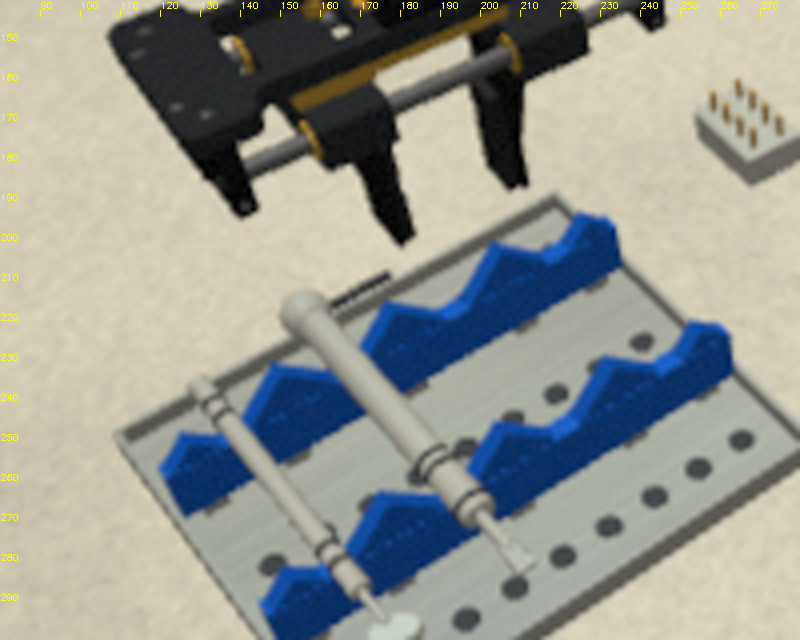

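Call:
servo_tool:
  moves:
    - [[0.002, -0.04, 0, 0, 0, 0.02, 47], [0.004, -0.08, 0, 0, 0, 0.04, 47], [0.006, -0.12, 0, 0, 0, 0.058, 47], [0.01, -0.16, 0, 0, 0, 0.058, 47], [0.013, -0.2, 0, 0, 0, 0.058, 47]]

```text
time_s: 15.23
position: [0.5088, 0.0168, 0.1613]
eef_rot: [-179.8, -0.2, -1.7]
contact_force: [0.3, 0.8, 0.1]
width: 0.0409
```

Call:
servo_tool:
  moves:
    - [[0.001, -0.04, 0.005, 0, 0, 0, 47], [0.002, -0.08, 0.01, 0, 0, 0, 47], [0.003, -0.11, 0.02, 0, 0, 0, 47], [0.004, -0.13, 0.03, 0, 0, 0, 47], [0.005, -0.145, 0.04, 0, 0, 0, 47]]

```text
time_s: 15.65
position: [0.5182, 0.1643, 0.1224]
eef_rot: [-179.8, -0.2, -1.5]
contact_force: [-0.3, -0.2, -0.2]
width: 0.041
```

```bash
python3 to.py .5198 .165 .07 -1.7
```

```text
t 15.65 pos [0.5182 0.1643 0.1224] rot [-179.77   -0.24   -1.55] w 0.041 F [-0.3 -0.2 -0.2]
d [0.0013, -0.0005, 0.0524] rv [-0.004, -0.004, 0.003] rows>= 1.3
```

Call:
servo_tool:
  moves:
    - [[0.0013, 0, 0.012, -0.004, -0.004, 0.003, 47], [0.0013, 0, 0.03, -0.004, -0.004, 0.003, 47], [0.0013, 0, 0.05, -0.004, -0.004, 0.003, 47], [0.0013, 0, 0.06, -0.004, -0.004, 0.003, 47], [0.0013, 0, 0.06, -0.004, -0.004, 0.003, 47]]

```text
time_s: 16.07
position: [0.5177, 0.1634, 0.0597]
eef_rot: [179.9, 0.3, -1.7]
contact_force: [-0.2, -0.6, -0.2]
width: 0.0411
```

```bash
python3 to.py .5198 .165 .039 -1.7
```

```text
t 16.07 pos [0.5177 0.1634 0.0597] rot [179.93   0.28  -1.75] w 0.0411 F [-0.2 -0.6 -0.2]
d [0.0022, -0.0017, 0.0207] rv [0.001, 0.005, -0.001] rows>= 0.5
```

Call:
servo_tool:
  moves:
    - [[0.002, -0.0017, 0.012, 0.001, 0.005, 0, 47], [0.002, -0.0017, 0.0205, 0.001, 0.005, 0, 47], [0.002, -0.0017, 0.0205, 0.001, 0.005, 0, 47], [0.002, -0.0017, 0.0205, 0.001, 0.005, 0, 30], [0.002, -0.0017, 0.0205, 0.001, 0.005, 0, 25]]

```text
time_s: 16.48
position: [0.5202, 0.1649, 0.0401]
eef_rot: [180.0, -0.1, -1.8]
contact_force: [-0.7, -0.0, -0.1]
width: 0.0341
```

```bash
python3 to.py .5198 .165 .039 -1.7
```

```text
t 16.48 pos [0.5202 0.1649 0.0401] rot [ 1.7999e+02 -6.0000e-02 -1.7600e+00] w 0.0341 F [-0.7 -0.  -0.1]
d [-0.0004, -0.0001, 0.0011] rv [0.0, -0.001, -0.001] rows>= 0.0
```

Call:
servo_tool:
  moves:
    - [[0, 0, 0.001, 0, 0, 0, 15], [0, 0, 0.001, 0, 0, 0, 5], [0, 0, 0.001, 0, 0, 0, 0], [0, 0, 0.001, 0, 0, 0, 0], [0, 0, 0.001, 0, 0, 0, 0]]
  squeeze: 32

```text
time_s: 16.9
position: [0.5206, 0.1649, 0.0395]
eef_rot: [180.0, -0.1, -1.8]
contact_force: [0.4, -1.3, 2.1]
width: 0.0111
```

Call:
servo_tool:
  moves:
    - [[0, 0, 0, 0, 0, 0, 0], [0, 0, 0, 0, 0, 0, 0], [0, 0, -0.004, 0, 0, 0, 0], [0, 0, -0.012, 0, 0, 0, 0], [0, 0, -0.025, 0, 0, 0, 0]]

```text
time_s: 17.32
position: [0.5193, 0.1647, 0.0641]
eef_rot: [180.0, 0.1, -1.8]
contact_force: [-0.3, -0.5, 0.5]
width: 0.0106
```

Call:
servo_tool:
  moves:
    - [[0, 0, -0.015, 0, 0, 0, 0], [0, 0, -0.03, 0, 0, 0, 0], [0, 0.01, -0.05, 0, 0, 0, 0], [0, 0.025, -0.07, 0, 0, 0, 0], [0, 0.05, -0.085, 0, 0, 0, 0]]

```text
time_s: 17.73
position: [0.5188, 0.1158, 0.1525]
eef_rot: [-180.0, -0.1, -1.6]
contact_force: [0.1, -0.7, -0.4]
width: 0.0109
```

```bash
python3 to.py .5005 -.1842 .12 5.2;  python3 - <<'E'
from rig import eyes,arm
from h import *
f=eyes.grab_frame("scene");np.savez("pics/s8.npz",**f);crop(f,250,40,450,200,4,"pics/s8.png",1.2)
E
```

```text
t 17.73 pos [0.5188 0.1158 0.1525] rot [-1.7997e+02 -1.4000e-01 -1.6300e+00] w 0.0109 F [ 0.1 -0.7 -0.4]
d [-0.0098, 0.3004, 0.0323] rv [-0.0, -0.002, -0.119] rows>= 7.2
```

View pics/s8.png

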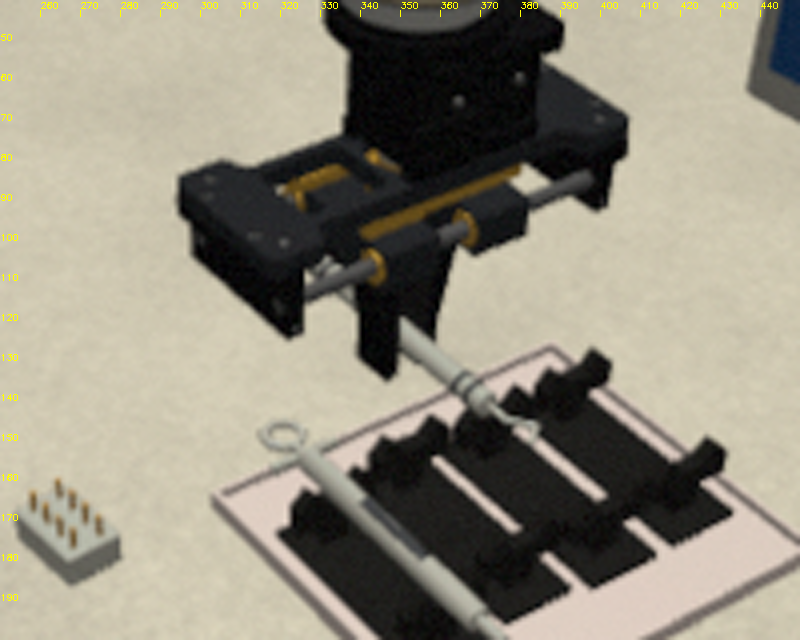

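Call:
servo_tool:
  moves:
    - [[0, 0.03, 0, 0, 0, -0.02, 0], [0, 0.065, 0, 0, 0, -0.05, 0], [0, 0.1, 0, 0, 0, -0.08, 0], [-0.002, 0.135, 0, 0, 0, -0.1, 0], [-0.004, 0.17, 0, 0, 0, -0.119, 0]]

```text
time_s: 18.2
position: [0.5115, -0.06, 0.1572]
eef_rot: [179.8, -0.5, 5.2]
contact_force: [0.3, 0.2, -1.0]
width: 0.0106
```

```bash
python3 to.py .5005 -.1842 .12 5.2
```

```text
t 18.2 pos [ 0.5115 -0.06    0.1572] rot [179.76  -0.45   5.18] w 0.0106 F [ 0.3  0.2 -1. ]
d [-0.0225, 0.1225, 0.0376] rv [0.004, -0.008, -0.0] rows>= 3.1
```

Call:
servo_tool:
  moves:
    - [[-0.007, 0.035, 0.002, 0.004, -0.008, 0, 0], [-0.014, 0.07, 0.005, 0.004, -0.008, 0, 0], [-0.02, 0.1, 0.01, 0.004, -0.008, 0, 0], [-0.0225, 0.12, 0.02, 0.004, -0.008, 0, 0], [-0.0225, 0.1225, 0.03, 0.004, -0.008, 0, 0]]

```text
time_s: 18.62
position: [0.5009, -0.1882, 0.1292]
eef_rot: [179.8, -0.1, 5.0]
contact_force: [0.2, -0.3, -0.1]
width: 0.0107
```

```bash
python3 to.py .5005 -.1842 .08 5.2
```

```text
t 18.62 pos [ 0.5009 -0.1882  0.1292] rot [ 1.7982e+02 -1.4000e-01  4.9700e+00] w 0.0107 F [ 0.2 -0.3 -0.1]
d [-0.0002, -0.0041, 0.0492] rv [0.003, -0.002, -0.004] rows>= 1.2
```

Call:
servo_tool:
  moves:
    - [[0, -0.0041, 0.008, 0.003, -0.002, -0.004, 0], [0, -0.0041, 0.02, 0.003, -0.002, -0.004, 0], [0, -0.0041, 0.035, 0.003, -0.002, -0.004, 0], [0, -0.0041, 0.046, 0.003, -0.002, -0.004, 0], [0, -0.0041, 0.05, 0.003, -0.002, -0.004, 0]]

```text
time_s: 19.03
position: [0.4995, -0.1822, 0.0768]
eef_rot: [-179.9, 0.1, 5.3]
contact_force: [0.7, 0.6, -0.5]
width: 0.0108
```

```bash
python3 to.py .5005 -.1842 .0395 5.2;  python3 - <<'E'
from rig import eyes,arm
from h import *
f=eyes.grab_frame("top");np.savez("pics/t9.npz",**f);crop(f,345,150,485,290,5,"pics/t9.png")
E
```

```text
t 19.03 pos [ 0.4995 -0.1822  0.0768] rot [-1.7988e+02  1.4000e-01  5.2900e+00] w 0.0108 F [ 0.7  0.6 -0.5]
d [0.0009, 0.0022, 0.0373] rv [-0.002, 0.002, 0.002] rows>= 0.9
```

View pics/t9.png

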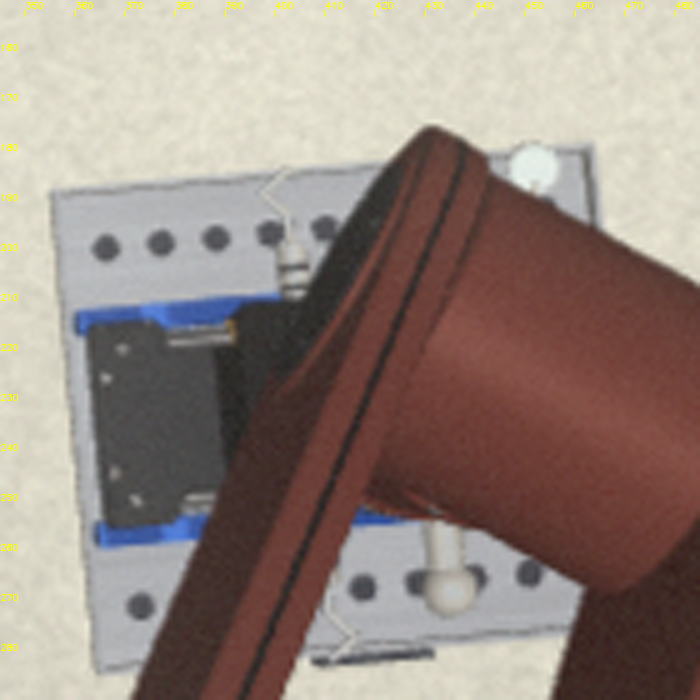

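Call:
servo_tool:
  moves:
    - [[0.0009, 0.0022, 0.008, -0.002, 0.002, 0.002, 0], [0.0009, 0.0022, 0.018, -0.002, 0.002, 0.002, 0], [0.0009, 0.0022, 0.028, -0.002, 0.002, 0.002, 0], [0.0009, 0.0022, 0.035, -0.002, 0.002, 0.002, 0], [0.0009, 0.0022, 0.037, -0.002, 0.002, 0.002, 0]]

```text
time_s: 19.5
position: [0.5, -0.1841, 0.0393]
eef_rot: [-179.9, 0.1, 5.2]
contact_force: [-6.0, 3.9, 17.0]
width: 0.0109
```

```bash
python3 to.py .5005 -.1842 .0385 5.2
```

```text
t 19.5 pos [ 0.5    -0.1841  0.0393] rot [-1.7993e+02  1.2000e-01  5.1700e+00] w 0.0109 F [-6.   3.9 17. ]
d [0.0005, 0.0002, 0.0008] rv [-0.001, 0.002, -0.0] rows>= 0.0
```

Call:
servo_tool:
  moves:
    - [[0, 0, -0.0003, 0, 0, 0, 0], [0, 0, -0.0003, 0, 0, 0, 12], [0, 0, -0.0003, 0, 0, 0, 16], [0, 0, -0.0003, 0, 0, 0, 20], [0, 0, -0.0003, 0, 0, 0, 25]]

```text
time_s: 19.92
position: [0.5, -0.1841, 0.0394]
eef_rot: [-179.9, 0.1, 5.2]
contact_force: [-0.6, 0.2, -0.7]
width: 0.0181
```

Call:
servo_tool:
  moves:
    - [[0, 0, 0, 0, 0, 0, 35], [0, 0, 0, 0, 0, 0, 45], [0, 0, 0, 0, 0, 0, 45], [0, 0, -0.005, 0, 0, 0, 45], [0, 0, -0.015, 0, 0, 0, 45]]

```text
time_s: 20.33
position: [0.499, -0.1836, 0.0537]
eef_rot: [-179.9, 0.2, 5.2]
contact_force: [-0.6, -0.1, -0.6]
width: 0.0381
```

Call:
servo_tool:
  moves:
    - [[0, 0, -0.03, 0, 0, 0, 45], [0, 0, -0.06, 0, 0, 0, 45], [0, 0, -0.08, 0, 0, 0, 45], [0, -0.02, -0.095, 0, 0, 0.03, 45], [0, -0.05, -0.1, 0, 0, 0.06, 45]]

```text
time_s: 20.75
position: [0.4973, -0.1363, 0.1586]
eef_rot: [179.9, -0.1, 1.5]
contact_force: [-0.1, 1.0, 0.0]
width: 0.0389
```

```bash
python3 to.py .5389 .108 .11 -1.7;  python3 - <<'E'
from rig import eyes,arm
from h import *
f=eyes.grab_frame("scene");np.savez("pics/s10.npz",**f);crop(f,90,150,290,310,4,"pics/s10.png",1.2)
E
```

```text
t 20.75 pos [ 0.4973 -0.1363  0.1586] rot [ 1.7991e+02 -1.2000e-01  1.4800e+00] w 0.0389 F [-0.1  1.   0. ]
d [0.0478, -0.2432, 0.0483] rv [0.001, -0.002, 0.055] rows>= 6.1
```

View pics/s10.png

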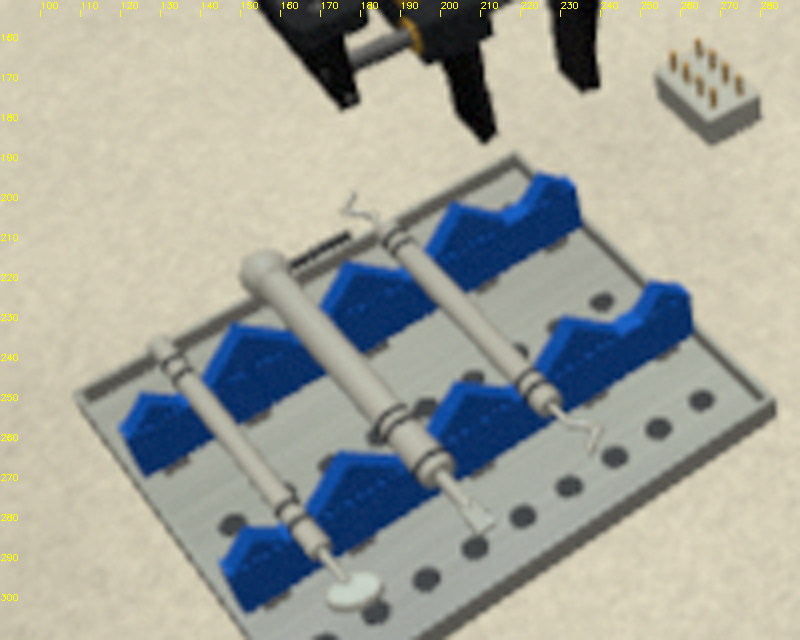

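Call:
servo_tool:
  moves:
    - [[0.006, -0.035, 0, 0, 0, 0.02, 45], [0.012, -0.07, 0, 0, 0, 0.04, 45], [0.02, -0.11, 0, 0, 0, 0.055, 45], [0.028, -0.145, 0, 0, 0, 0.055, 45], [0.035, -0.18, 0.005, 0, 0, 0.055, 45]]

```text
time_s: 21.22
position: [0.5274, 0.0524, 0.1555]
eef_rot: [-179.8, -0.2, -1.6]
contact_force: [0.8, 0.8, 0.5]
width: 0.0393
```

```bash
python3 to.py .5389 .108 .09 -1.7
```

```text
t 21.22 pos [0.5274 0.0524 0.1555] rot [-179.81   -0.2    -1.63] w 0.0393 F [0.8 0.8 0.5]
d [0.0097, -0.0556, 0.0657] rv [-0.003, -0.003, 0.001] rows>= 2.1
```

Call:
servo_tool:
  moves:
    - [[0.005, -0.028, 0.01, -0.003, -0.003, 0, 45], [0.0097, -0.05, 0.025, -0.003, -0.003, 0, 45], [0.0097, -0.0556, 0.045, -0.003, -0.003, 0, 45], [0.0097, -0.0556, 0.06, -0.003, -0.003, 0, 45], [0.0097, -0.0556, 0.0657, -0.003, -0.003, 0, 45]]

```text
time_s: 21.63
position: [0.5374, 0.1087, 0.0882]
eef_rot: [-180.0, 0.2, -1.5]
contact_force: [-0.5, -0.8, -0.3]
width: 0.0395
```

```bash
python3 to.py .5389 .108 .0405 -1.7
python3 - <<'E'
from rig import eyes
from h import *
f=eyes.grab_frame("top");np.savez("pics/t11.npz",**f);crop(f,195,140,355,280,5,"pics/t11.png")
E
```

```text
t 21.63 pos [0.5374 0.1087 0.0882] rot [-1.80e+02  1.60e-01 -1.51e+00] w 0.0395 F [-0.5 -0.8 -0.3]
d [0.0016, 0.0007, 0.0477] rv [0.0, 0.003, 0.003] rows>= 1.1
```

View pics/t11.png

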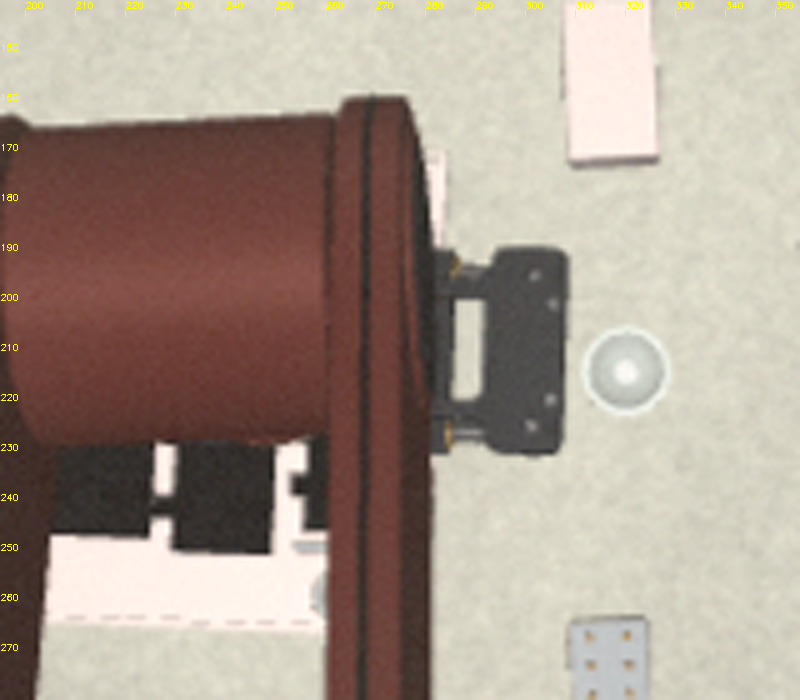

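Call:
servo_tool:
  moves:
    - [[0.0016, 0.0007, 0.012, 0, 0.003, 0, 45], [0.0016, 0.0007, 0.028, 0, 0.003, 0, 45], [0.0016, 0.0007, 0.042, 0, 0.003, 0, 45], [0.0016, 0.0007, 0.0475, 0, 0.003, 0, 45], [0.0016, 0.0007, 0.0475, 0, 0.003, 0, 45]]

```text
time_s: 22.1
position: [0.538, 0.107, 0.04]
eef_rot: [180.0, 0.1, -1.6]
contact_force: [-0.5, 0.7, -0.1]
width: 0.0392
```

```bash
python3 to.py .5389 .108 .0405 -1.7
```

```text
t 22.1 pos [0.538 0.107 0.04 ] rot [ 1.7999e+02  1.2000e-01 -1.6100e+00] w 0.0392 F [-0.5  0.7 -0.1]
d [0.0009, -0.0011, -0.0005] rv [0.0, 0.002, 0.002] rows>= 0.0
```

Call:
servo_tool:
  moves:
    - [[0.001, -0.001, 0, 0, 0.002, 0, 30], [0.001, -0.001, 0, 0, 0.002, 0, 15], [0.001, -0.001, 0, 0, 0.002, 0, 5], [0.001, -0.001, 0, 0, 0.002, 0, 0], [0.001, -0.001, 0, 0, 0.002, 0, 0]]
  squeeze: 35

```text
time_s: 22.52
position: [0.5396, 0.1079, 0.0408]
eef_rot: [180.0, -0.1, -1.6]
contact_force: [0.0, 1.3, -0.2]
width: 0.0138
```

Call:
servo_tool:
  moves:
    - [[0, 0, 0, 0, 0, 0, 0], [0, 0, 0, 0, 0, 0, 0], [0, 0, -0.004, 0, 0, 0, 0], [0, 0, -0.012, 0, 0, 0, 0], [0, 0, -0.025, 0, 0, 0, 0]]

```text
time_s: 22.93
position: [0.5384, 0.1079, 0.0653]
eef_rot: [180.0, 0.1, -1.6]
contact_force: [0.0, -0.8, -0.8]
width: 0.0131
```

Call:
servo_tool:
  moves:
    - [[0, 0, -0.015, 0, 0, 0, 0], [0, 0, -0.03, 0, 0, 0, 0], [0, 0.01, -0.05, 0, 0, 0, 0], [0, 0.025, -0.07, 0, 0, 0, 0], [0, 0.05, -0.085, 0, 0, 0, 0]]

```text
time_s: 23.35
position: [0.538, 0.0589, 0.1537]
eef_rot: [-180.0, -0.1, -1.5]
contact_force: [1.5, -0.7, -0.2]
width: 0.0132
```

```bash
python3 to.py .4955 -.1295 .12 5.2;  python3 - <<'E'
from rig import eyes,arm
from h import *
f=eyes.grab_frame("scene");np.savez("pics/s12.npz",**f);crop(f,230,40,430,220,4,"pics/s12.png",1.2)
E
```

```text
t 23.35 pos [0.538  0.0589 0.1537] rot [-1.7998e+02 -1.0000e-01 -1.4700e+00] w 0.0132 F [ 1.5 -0.7 -0.2]
d [-0.0377, 0.1894, 0.0336] rv [-0.0, -0.002, -0.116] rows>= 4.7
```

View pics/s12.png

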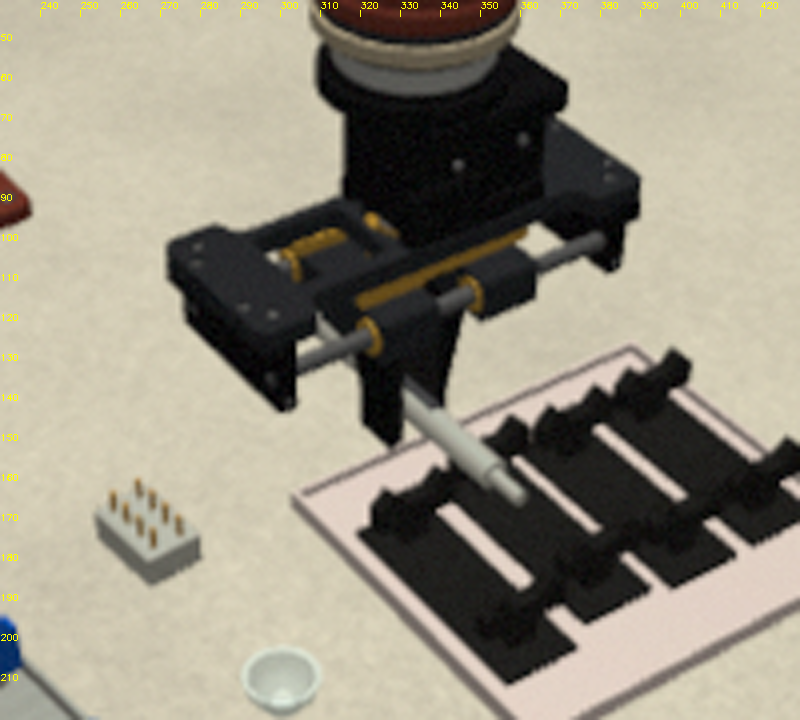

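Call:
servo_tool:
  moves:
    - [[-0.006, 0.03, 0, 0, 0, -0.025, 0], [-0.013, 0.065, 0, 0, 0, -0.05, 0], [-0.02, 0.1, 0, 0, 0, -0.08, 0], [-0.026, 0.135, 0, 0, 0, -0.1, 0], [-0.032, 0.165, 0, 0, 0, -0.116, 0]]

```text
time_s: 23.82
position: [0.5032, -0.1121, 0.1586]
eef_rot: [179.7, -0.4, 5.1]
contact_force: [0.6, 0.3, -0.9]
width: 0.0128
```

```bash
python3 to.py .4955 -.1295 .12 5.2
```

```text
t 23.82 pos [ 0.5032 -0.1121  0.1586] rot [179.69  -0.42   5.12] w 0.0128 F [ 0.6  0.3 -0.9]
d [-0.0095, 0.0164, 0.0387] rv [0.005, -0.007, -0.001] rows>= 1.0
```

Call:
servo_tool:
  moves:
    - [[-0.006, 0.012, 0.005, 0.005, -0.007, 0, 0], [-0.0095, 0.0164, 0.015, 0.005, -0.007, 0, 0], [-0.0095, 0.0164, 0.03, 0.005, -0.007, 0, 0], [-0.0095, 0.0164, 0.045, 0.005, -0.007, 0, 0], [-0.0095, 0.0164, 0.05, 0.005, -0.007, 0, 0]]

```text
time_s: 24.23
position: [0.4941, -0.1283, 0.1065]
eef_rot: [-179.9, 0.1, 5.1]
contact_force: [-1.4, 0.1, -1.0]
width: 0.0128
```

```bash
python3 to.py .4955 -.1295 .075 5.2;  python3 - <<'E'
from rig import eyes,arm
from h import *
f=eyes.grab_frame("top");np.savez("pics/t13.npz",**f);crop(f,345,150,485,290,5,"pics/t13.png")
E
```

```text
t 24.23 pos [ 0.4941 -0.1283  0.1065] rot [-1.7991e+02  1.3000e-01  5.1100e+00] w 0.0128 F [-1.4  0.1 -1. ]
d [0.0013, 0.0013, 0.0315] rv [-0.002, 0.002, -0.002] rows>= 0.8
```

View pics/t13.png

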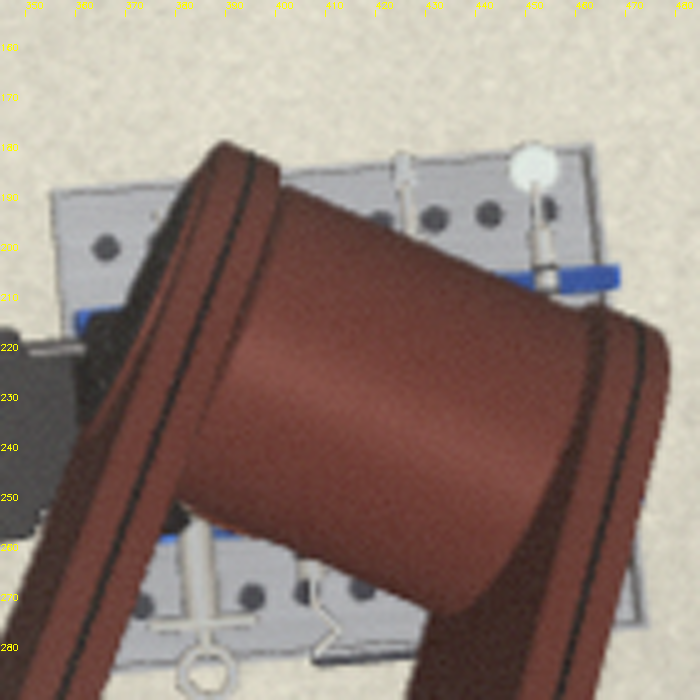

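Call:
servo_tool:
  moves:
    - [[0.0013, 0.0013, 0.006, -0.002, 0.002, -0.002, 0], [0.0013, 0.0013, 0.014, -0.002, 0.002, -0.002, 0], [0.0013, 0.0013, 0.022, -0.002, 0.002, -0.002, 0], [0.0013, 0.0013, 0.03, -0.002, 0.002, -0.002, 0], [0.0013, 0.0013, 0.0315, -0.002, 0.002, -0.002, 0]]

```text
time_s: 24.7
position: [0.4943, -0.1287, 0.0731]
eef_rot: [-179.9, 0.2, 5.3]
contact_force: [0.5, 0.8, -1.3]
width: 0.0128
```

```bash
python3 to.py .4955 -.1295 .041 5.2;  python3 - <<'E'
from h import *
f=ld("pics/t13.npz")
print(px2w(f,385.2,274.2,z=.1145)-np.array([.4941,-.1283,.1145]))
E
```

```text
t 24.7 pos [ 0.4943 -0.1287  0.0731] rot [-179.94    0.18    5.26] w 0.0128 F [ 0.5  0.8 -1.3]
d [0.0012, 0.0009, 0.0321] rv [-0.001, 0.003, 0.001] rows>= 0.8
[-7.70451229e-02 -5.81502195e-03  4.16333634e-17]
```

Call:
servo_tool:
  moves:
    - [[0.0012, 0.0009, 0.008, -0.001, 0.003, 0, 0], [0.0012, 0.0009, 0.016, -0.001, 0.003, 0, 0], [0.0012, 0.0009, 0.024, -0.001, 0.003, 0, 0], [0.0012, 0.0009, 0.03, -0.001, 0.003, 0, 0], [0.0012, 0.0009, 0.0315, -0.001, 0.003, 0, 0]]

```text
time_s: 25.12
position: [0.4948, -0.1293, 0.0406]
eef_rot: [-180.0, 0.1, 5.3]
contact_force: [-4.4, 2.4, 7.5]
width: 0.0131
```

```bash
python3 to.py .4955 -.1295 .0395 5.2
```

```text
t 25.12 pos [ 0.4948 -0.1293  0.0406] rot [-1.7995e+02  1.1000e-01  5.2600e+00] w 0.0131 F [-4.4  2.4  7.5]
d [0.0006, 0.0003, 0.0011] rv [-0.001, 0.002, 0.001] rows>= 0.0
```

Contact felt at 7.5 N, so it is seated. Release.

Call:
servo_tool:
  moves:
    - [[0, 0, 0.0003, 0, 0, 0, 0], [0, 0, 0.0003, 0, 0, 0, 12], [0, 0, 0.0003, 0, 0, 0, 17], [0, 0, 0.0003, 0, 0, 0, 22], [0, 0, 0.0003, 0, 0, 0, 28]]

```text
time_s: 25.53
position: [0.4951, -0.1294, 0.0403]
eef_rot: [-180.0, 0.1, 5.3]
contact_force: [-0.1, -0.2, -0.3]
width: 0.0201
```

Call:
servo_tool:
  moves:
    - [[0, 0, 0, 0, 0, 0, 38], [0, 0, 0, 0, 0, 0, 45], [0, 0, 0, 0, 0, 0, 45], [0, 0, -0.005, 0, 0, 0, 45], [0, 0, -0.015, 0, 0, 0, 45]]

```text
time_s: 25.95
position: [0.494, -0.1289, 0.0546]
eef_rot: [-179.9, 0.2, 5.3]
contact_force: [-0.9, 1.3, -0.7]
width: 0.0385
```

Call:
servo_tool:
  moves:
    - [[0, 0, -0.03, 0, 0, 0, 45], [0, 0, -0.06, 0, 0, 0, 45], [0, 0, -0.09, 0, 0, 0, 45], [0, -0.03, -0.11, 0, 0, 0, 45], [0, -0.06, -0.12, 0, 0, 0, 45]]

```text
time_s: 26.37
position: [0.4911, -0.0704, 0.1797]
eef_rot: [179.9, -0.2, 5.1]
contact_force: [1.5, 1.0, -0.1]
width: 0.0388
```

Call:
servo_tool:
  moves:
    - [[0, -0.03, 0, 0, 0, 0, 45], [0, -0.07, 0, 0, 0, 0, 45], [0, -0.11, 0, 0, 0, 0, 45], [0, -0.15, 0, 0, 0, 0, 45], [0, -0.18, 0, 0, 0, 0, 45]]

```text
time_s: 26.78
position: [0.4748, 0.1116, 0.181]
eef_rot: [180.0, -0.3, 5.1]
contact_force: [-0.1, 0.6, 0.5]
width: 0.0396
```

Call:
servo_tool:
  moves:
    - [[0, -0.03, 0, 0, 0, 0, 45], [0, -0.07, 0, 0, 0, 0, 45], [0, -0.11, 0, 0, 0, 0, 45], [0, -0.14, 0, 0, 0, 0, 45], [0, -0.14, 0, 0, 0, 0, 45]]

```text
time_s: 27.2
position: [0.4615, 0.256, 0.1824]
eef_rot: [-179.9, -0.4, 5.4]
contact_force: [-1.5, -0.0, 0.4]
width: 0.0387
```

```bash
python3 - <<'E'
from rig import eyes,arm
from h import *
f=eyes.grab_frame("top");np.savez("pics/t14.npz",**f);crop(f,345,165,485,295,5,"pics/t14.png")
f=eyes.grab_frame("scene");np.savez("pics/s14.npz",**f);crop(f,90,160,290,320,4,"pics/s14.png",1.2)
print(arm.read_state()["time_s"])
E
```

```text
27.3
```

View pics/t14.png

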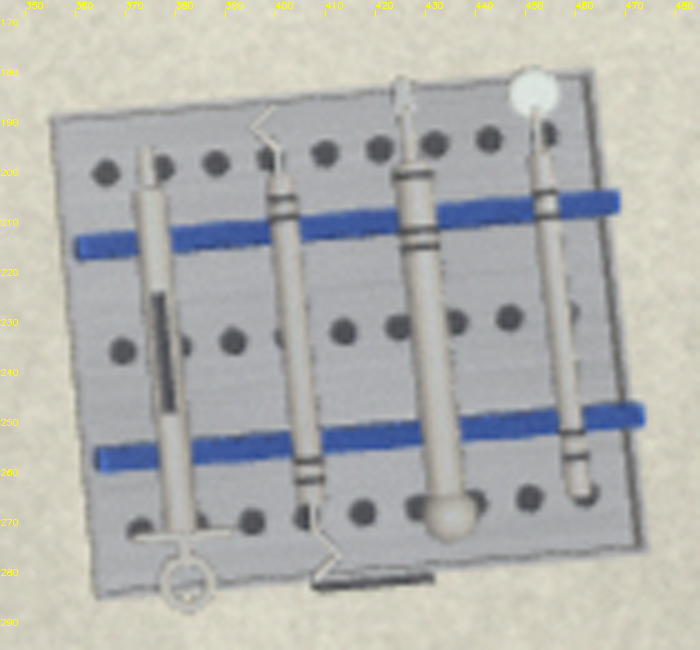

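View pics/s14.png

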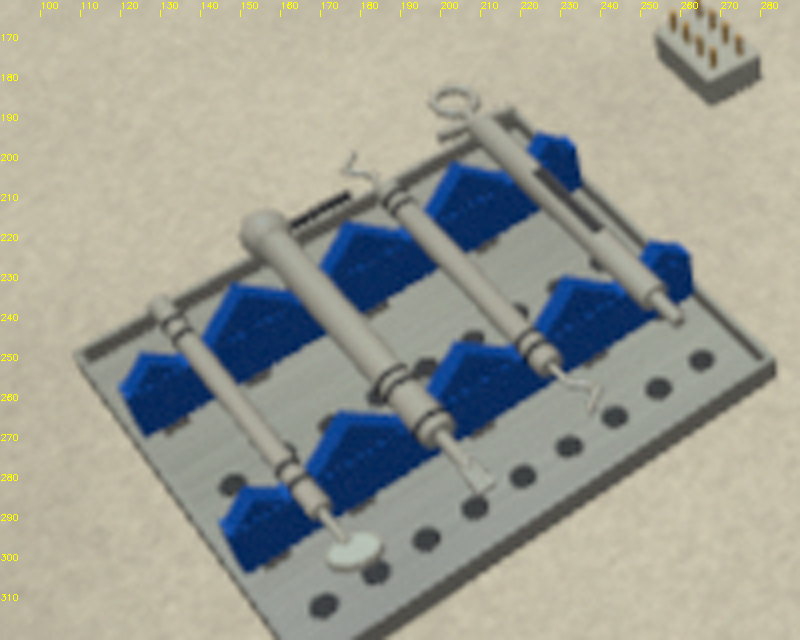

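Run:
```python
from h import *
f=ld("pics/t14.npz");W=wmap(f)
c=lambda a:(345+(a[0]+.5)/5-.5,165+(a[1]+.5)/5-.5)
C=np.array([.50297,-.21162]);y=np.radians(5.23);R=np.array([[np.cos(y),-np.sin(y)],[np.sin(y),np.cos(y)]])
for n,a,b,z in [("mirror",(541,155),(581,495),.045),("elev",(413,172),(447,497),.048),("scaler",(281,178),(311,500),.046),("syr",(150,190),(182,530),.047)]:
    A=R.T@(px2w(f,*c(a),z=z)[:2]-C);B=R.T@(px2w(f,*c(b),z=z)[:2]-C);d=A-B
    o=A-d/np.linalg.norm(d)*.068
    m=c(((a[0]+b[0])/2,(a[1]+b[1])/2)); 
    print(n,"origin",(o*1000).round(1),"ang",np.degrees(np.arctan2(d[1],d[0])).round(1),"top z mm",(np.nanmedian(W[int(m[1])-8:int(m[1])+9,int(round(m[0])),2])*1000).round(1))
from rig import arm
print(arm.read_state()["dq"].round(2))
```

```text
mirror origin [ -1.5 -81.8] ang 0.3 top z mm 50.4
elev origin [ -4.2 -26.5] ang -0.2 top z mm 54.2
scaler origin [-1.8 28.7] ang -0.5 top z mm 51.4
syr origin [-2.2 83.5] ang -0.2 top z mm 54.0
[-2.43 -0.45  1.03 -0.46 -0.23 -0.46]
```

All four are in tolerance, at the right heights, and the arm is clear. Handing in.

```bash
python3 -c "
from rig import workorder
print(workorder.hand_in())"
```

```text
the job is handed in; nothing more can be done
None
```

All four instruments are in the cassette in reverse order, and I handed the job in at about 27.3 s; no verdict is reported. From left to right on the rests they were mirror, elevator, scaler and syringe. They now lie, from right to left in the cassette, in that same order.

The last check used the final top image, taken with the arm well clear of the cassette:

| Instrument | y offset from slot middle | x offset from midway between rails | Angle to cassette x | Highest point of handle |
|---|---|---|---|---|
| Mirror | 0.7 mm | -1.5 mm | 0.3° | 50.4 mm |
| Elevator | 1.0 mm | -4.2 mm | -0.2° | 54.2 mm |
| Scaler | 1.2 mm | -1.8 mm | -0.5° | 51.4 mm |
| Syringe | 1.0 mm | -2.2 mm | -0.2° | 54.0 mm |

- **Seating:** the measured heights match handles bedded on the slot bottoms, and the final scene view shows each one lying in its V-notches on both rails. Nothing was dropped.
- **Contact force:** the highest reading at the end of a move was about 18 N, while the scaler was being pressed into its slot. I did not monitor force between those readings.
- **Disagreements:** none beyond the roughly 2 mm calibration error. The pad opening read 1 to 1.5 mm less than each handle's thickness, but the images showed each instrument held level.

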